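# Put the weld-press tooling away in its nests

## Robot

A 7-joint arm with a two-finger parallel gripper is mounted at the origin on a cart in front of the work surface, level with it; the furniture and walls round the work are solid. World frame = base frame: x ahead of the robot, y to its left, z up, the work surface at z = 0. Lengths are in mm, angles in degrees, forces in N, time in s.
With the tool pointing down it reaches from about 350 to 900 mm from the base axis. Payload 19.9 kg.
Tool frame: the origin (TCP) lies between the finger pads; the fingertips stand 14 mm ahead of it and the grasp point (between the pads) lies 5 mm behind it; z points along the fingers, y is the direction in which the jaws open and shut (so a half turn about z gives the same grasp; the last joint's range is limited). The gripper opens to 94 mm and grips with 3 to 60 N. Pads are 16 mm wide; open, the fingers measure 119 mm over their backs; the gripper's body (75 mm by 177 mm) begins 78 mm behind the grasp point.
Start: joints at [-71.247, 23.915, -0.59, 92.452, 0.269, 63.638, -3.037], TCP at [225.299, 582.955, 181.925] pointing down, gripper open.
Joint ranges: [-161.28, 161.28], [-22.2, 115.67], [-73.04, 71.86], [3.21, 147.25], [-68.34, 248.33], [10.77, 114.83], [-161.83, 161.83]. Speed limits (degrees/s): [108.29, 108.29, 136.94, 136.94, 172.46, 172.46, 172.46].

## Interface

Orientations are given as a 3x3 rotation matrix whose columns are the frame's x, y, z axes.
In Python, from workcell import ctrl, snapshot gives the robot as it stands. The module is installed in compiled form; this text tells all that it offers.
- The arm moves only by the tool carry_out, never from a script. Its argument "plan" is a list of rows, each a list of 7 numbers: the shift along the tool's x, y, z in mm, then the turn, a rotation vector about the tool's x, y, z in degrees, then the closure, from 0 (fully open) to 1 (shut). A call has 1 to 12 rows; each row is the pose to reach, as a shift and turn from the pose measured when the call began, along the tool's axes at that moment; what a row does not reach only later rows make up. A row lasts 1/10 s, in which the tool goes at most 50 mm and 8.59 degrees, less where a joint would pass 70% of its speed; a pose out of reach is approached as far as the arm can. A call with a gripper value outside its range is refused whole. The fingers move at their own pace and stop on an object; the grip force is fixed at half the most. Time passes only in rows, so rows that repeat a pose let the fingers close. It gives the time, the measured TCP pose, the force and the opening at its end, in the units of the state.
- ctrl.state(): the state, without advancing time (a new reading comes with each control period).
- snapshot(name): name is "side" or "top"; returns a dict with "img" (480x640x3 uint8, red, green, blue), "K" (3x3 intrinsics, pixels), "k1" (the pictures are not rectified: a ray, as slopes to the right and down, at radius r is drawn at 1 + k1 r^2 times it, then the intrinsics apply), "rvec" (rotation vector, rad) and "tvec" (3), from world to camera coordinates, as OpenCV has them. Camera axes: x right, y down, z forward; pixel columns grow to the right and rows downward; lengths in mm; the calibration is good to about 2 mm. A picture is of the moment at which its call begins. There is no depth.
- ctrl.close_job(): hands the job in, once; it reports no verdict.
The state is a dict: "time_s": time; "joint_pos": joint angles; "joint_velocities": joint speeds; "joint_efforts": joint torques, N m; "tool_pos": TCP position; "eef_rot": TCP orientation; "ft_force": force on the tool from outside, world axes, zero at the start; "wrist_torque": the same for the moment, N m; "grip_width": opening from 0.0 (shut) to 1.0 (fully open).
Only numpy, scipy, OpenCV 4.12 (cv2) and the standard library are available. Lean on these libraries where they do the work, as an engineer would, in place of code of your own. Each camera call takes 0.05 s, during which the arm holds its last target.

## Task

The press has been changed over, so put its four loose tools back in their nests: the large die ring and then the small one down over the stepped post, the small one lying on the large one; the stepped locating plug, spigot up, into the square block; and the copper cone punch, stem up, into the round cup. Set each one down fully home and flat rather than dropping it.

Things in the scene. Friction and masses are not known exactly. Their poses are not given: they have to be found in the camera images.
- large_ring: the large die ring: a plain turned grey ring lying flat, 68 mm outside diameter, 40 mm bore (36 mm clear), 22 mm thick, 0.41 kg. Origin on its axis at the underside, z up. Grip across the outside.
- small_ring: the small die ring: a plain turned dark grey ring lying flat, 60 mm outside diameter, 24 mm bore (21 mm clear), 16 mm thick, 0.30 kg. Origin on its axis at the underside, z up. Grip across the outside.
- plug: the stepped locating plug, grey steel, 0.42 kg, standing upright: a round foot 55 mm in diameter and 21 mm high with a spigot 36 mm in diameter above it, 48 mm high in all. Origin on its axis at the underside of the foot, z up. Grip the spigot.
- cone: the spare cone punch, reddish-brown copper, 0.22 kg, standing upright: a foot 49 mm in diameter and 18 mm high, a cone narrowing from 41 mm to 20 mm in diameter between 18 and 42 mm height, and a stem 20 mm in diameter from 42 mm up to the top at 56 mm. Origin on its axis at the underside of the foot, z up. Grip the stem.
- ring_post: stepped steel ring post, fixed. Flange 88 mm wide, 9 mm high; pedestal 60 mm wide, its top at z = 28 mm is the seat of the large ring; step 30 mm wide up to 42 mm, coned to 17 mm at 48 mm; post 17 mm wide up to 74 mm, tapered to 7 mm at the top, 88 mm. The small ring's seat is the top of the seated large ring, at 50 mm. Origin on the axis at the underside, z up.
- plug_nest: the plug nest: a square aluminium block 88 x 88 x 26 mm with a round pocket, fixed to the bench. The pocket is 71 mm in diameter at the mouth, narrows at 45 degrees to 59 mm at 20 mm height, and has a flat floor at 10 mm height. Origin at the centre of the block's underside, on the axis of the pocket, z up; x and y along its sides.
- cone_cup: the cone cup: a round dark steel cup with a flared rim on a round flange 88 mm in diameter and 6 mm high, fixed to the bench. The mouth at 26 mm height is 68 mm in diameter inside and narrows to 53 mm at 15 mm height; flat floor at 8 mm height. Rim 77 mm in diameter outside. Origin on its axis at the underside, z up.
Not all that is in view belongs to the job. Leave any yellow look-alike of the plug alone.

How it is judged (in metres and radians):
At the end, for the whole second after the job is handed in: Large ring on the post's pedestal, small ring on top of it, plug on the floor of the square nest, cone on the floor of the round cup: each within 8 mm of its holder's axis and 3 mm of its seat height, tilted under 0.08 rad and at rest (under 0.02 m/s) (horizontal distance between each of large_ring, small_ring and ring_post below 0.008 m and z of large_ring in the frame of ring_post between 0.025 and 0.031 m and angle between each of large_ring, small_ring, plug, cone's own z axis and vertical below 0.08 rad and linear speed of each of large_ring, small_ring, plug, cone below 0.02 m/s and z of small_ring in the frame of ring_post between 0.047 and 0.053 m and horizontal distance between plug and plug_nest below 0.008 m and z of plug in the frame of plug_nest between 0.007 and 0.013 m and horizontal distance between cone and cone_cup below 0.008 m and z of cone in the frame of cone_cup between 0.005 and 0.011 m); the robot touches nothing.
It fails at once if the large ring is dropped (moves faster than 0.7 m/s, as after a fall of more than 25 mm, without the fingers holding it) (linear speed of large_ring above 0.7 m/s and contact force between large_ring and the fingers below 0.3 N).
It fails at once if the small ring is dropped (moves faster than 0.7 m/s, as after a fall of more than 25 mm, without the fingers holding it) (linear speed of small_ring above 0.7 m/s and contact force between small_ring and the fingers below 0.3 N).
It fails at once if the locating plug is dropped (moves faster than 0.7 m/s, as after a fall of more than 25 mm, without the fingers holding it) (linear speed of plug above 0.7 m/s and contact force between plug and the fingers below 0.3 N).
It fails at once if the cone punch is dropped (moves faster than 0.7 m/s, as after a fall of more than 25 mm, without the fingers holding it) (linear speed of cone above 0.7 m/s and contact force between cone and the fingers below 0.3 N).
It also fails if it takes over 109 s, if anything falls off the work surface, if the arm or the gripper's body presses on something with over 40 N, if the wrist force passes 120 N, or if a joint passes its speed limit or range.

## Working session

There is one attempt and no reset: what is moved stays moved. The work goes in short steps, Python scripts to look and compute and a tool call to move; the robot and the scene stay as the last step left them, time stands still between calls to the robot, and variables do not carry over. Pictures are saved under pics/ and viewed, and the job is handed in when it is done.

Besides the shell and the picture viewer there is one more tool, called after "Call:" by a JSON object that holds its "api" and its "payload", one argument or row to a line. carry_out: Moves the arm, as the interface text tells. Its arguments: {"type":"object","properties":{"plan":{"type":"array"}},"required":["plan"]}

```bash
mkdir -p pics
python3 - <<'E'
from workcell import ctrl, snapshot
import cv2,pprint
s=ctrl.state();pprint.pprint(s)
for n in("side","top"):
    d=snapshot(n);cv2.imwrite(f"pics/{n}0.png",d["img"][:,:,::-1]);print(n,d["K"],d["k1"],d["rvec"],d["tvec"])
E
```

```text
{'eef_rot': array([[-9.32771541e-01,  3.60467917e-01, -3.65401957e-04],
       [ 3.60468088e-01,  9.32770741e-01, -1.22560117e-03],
       [-1.00953648e-04, -1.27492164e-03, -9.99999182e-01]]),
 'ft_force': array([-0.27923719, -0.6026926 ,  0.56492044]),
 'grip_width': 0.9970665247495235,
 'joint_efforts': array([-4.47472976e-04, -8.51269627e+01,  6.38533272e-01, -4.25999200e+01,
       -4.88707423e-02,  1.86373416e-02,  7.67365077e-05]),
 'joint_pos': array([-71.24851995,  23.9488638 ,  -0.59034095,  92.4852038 ,
         0.26973283,  63.64056123,  -3.03705999]),
 'joint_velocities': array([ 0.06340898,  0.07805396, -0.00382723,  0.0036785 ,  0.0561314 ,
       -0.11121839,  0.02942717]),
 'time_s': 0.0,
 'tool_pos': array([225.16047245, 582.58060155, 181.31869466]),
 'wrist_torque': array([-0.05102357, -0.03014063, -0.04665383])}
side [[587.34252797   0.         323.36830915]
 [  0.         587.34252797 232.33379102]
 [  0.           0.           1.        ]] -0.044119514307470305 [ 2.28587626 -0.40327163  0.20286938] [-482.78524736  142.49636358 1108.84114094]
top [[568.56086851   0.         325.5249597 ]
 [  0.         568.56086851 237.55963121]
 [  0.           0.           1.        ]] 0.021438564206599942 [ 2.17215883 -2.15687645  0.08329591] [  32.14025842  500.45241473 1341.94813068]
```

View pics/side0.png

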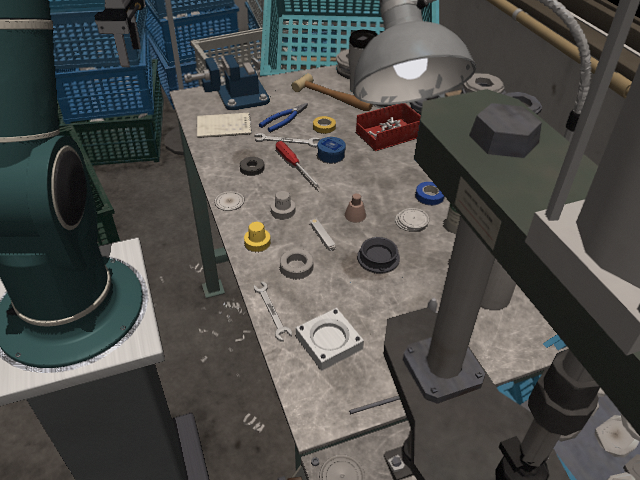

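View pics/top0.png

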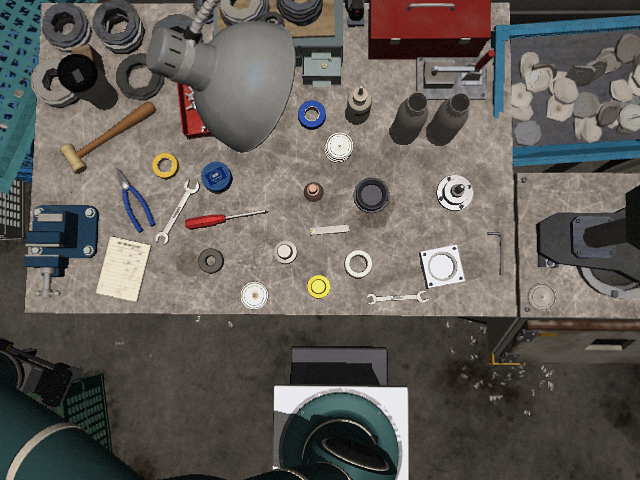

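The side view shows the plug (282,205), large ring (297,264), small ring (252,165), cone (356,208), cup (379,254) and square nest (329,337). The top view shows the post at (455,192), which the press hides in the side view. I'll measure these next.

```bash
cat > h.py <<'E'
import numpy as np,cv2
from workcell import ctrl,snapshot
def rays(d,px):
    px=np.atleast_2d(np.float64(px));K=d["K"];k=d["k1"]
    p=cv2.undistortPoints(px[:,None],K,np.array([k,0,0,0.]))[:,0]
    R=cv2.Rodrigues(np.float64(d["rvec"]))[0];t=np.ravel(d["tvec"])
    return -R.T@t,(R.T@np.c_[p,np.ones(len(p))].T).T
def onz(d,px,z):
    C,v=rays(d,px);return C+v*((z-C[2])/v[:,2])[:,None]
def proj(d,P):
    return cv2.projectPoints(np.float64(P).reshape(-1,1,3),np.float64(d["rvec"]),np.float64(d["tvec"]),d["K"],np.array([d["k1"],0,0,0.]))[0][:,0]
def zoom(d,c,w,name,f=6):
    x,y=map(int,c);a=d["img"][max(0,y-w):y+w,max(0,x-w):x+w,::-1];cv2.imwrite(name,cv2.resize(a,None,fx=f,fy=f,interpolation=cv2.INTER_CUBIC))
E
python3 - <<'E'
from h import *
t=snapshot("top");s=snapshot("side")
np.set_printoptions(precision=1,suppress=True)
for n,p,q,z in [("large",(358,264),(297,264),22),("small",(210,260),(252,165),16),("plug",(286,252),(283,197),48),("cone",(314,190),(356,198),56),("cup",(371,194),(379,250),26),("nest",(442,266),(329,335),26),("post",(455,191),None,60),("lamp",(240,90),(415,70),300),("cap",(350,0),(350,0),0)]:
    print(n,onz(t,p,z)[0],onz(s,q,z)[0] if q else '')
print(rays(t,(0,0))[0],rays(s,(0,0))[0])
tiles=[]
for c in [(358,264),(210,260),(286,252),(314,190),(371,194),(442,266),(455,191)]:
    x,y=c;tiles.append(cv2.resize(t["img"][y-25:y+25,x-25:x+25,::-1],(200,200),interpolation=cv2.INTER_CUBIC))
tiles.append(tiles[0]*0)
cv2.imwrite("pics/t1.png",np.vstack([np.hstack(tiles[:4]),np.hstack(tiles[4:])]))
tiles=[]
for c in [(297,264),(252,165),(283,205),(356,207),(379,250),(329,335),(440,190),(430,190)]:
    x,y=c;w=35;tiles.append(cv2.resize(s["img"][y-w:y+w,x-w:x+w,::-1],(200,200),interpolation=cv2.INTER_CUBIC))
cv2.imwrite("pics/s1.png",np.vstack([np.hstack(tiles[:4]),np.hstack(tiles[4:])]))
E
```

```text
large [437.3 -42.5  22. ] [438.2 -54.9  22. ]
small [444.8 314.3  16. ] [444.1 306.3  16. ]
plug [463.2 128.1  48. ] [466.9 125.9  48. ]
cone [610.   63.2  56. ] [613.   61.1  56. ]
cup [606.3 -73.3  26. ] [608.1 -76.5  26. ]
nest [ 433.8 -241.8   26. ] [ 434.3 -244.4   26. ]
post [ 608.4 -267.7   60. ] 
lamp [764.2 201.  300. ] [760.8 133.9 300. ]
cap [1107.5  -21.2    0. ] [1094.5 1254.7    0. ]
[ 371.3   11.1 1383.6] [ 184.9 -838.9  863.1]
```

View pics/t1.png

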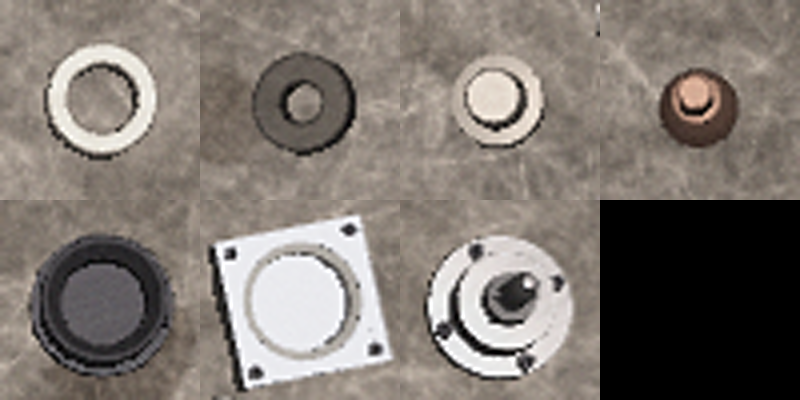

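View pics/s1.png

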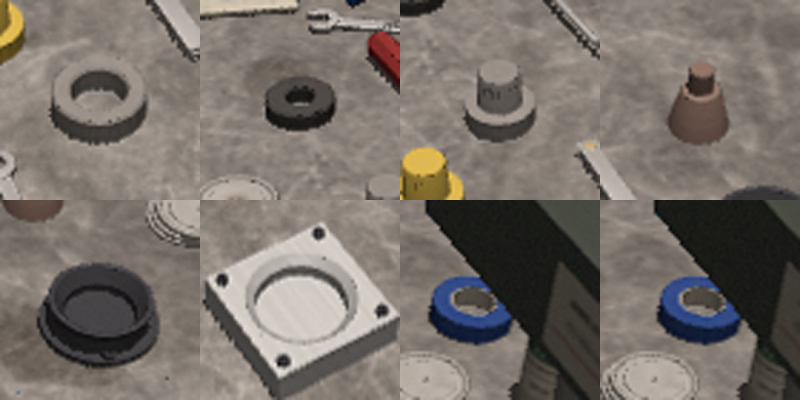

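```bash
cat > seg.py <<'E'
from h import *
np.set_printoptions(precision=1,suppress=True)
def seg(d,c,w,f,fn):
    "fn: mask of upscaled BGR float; returns hull ellipse of the component nearest centre, in px"
    x,y=map(int,c);a=cv2.resize(d["img"][y-w:y+w,x-w:x+w,::-1],None,fx=f,fy=f,interpolation=cv2.INTER_CUBIC)
    m=fn(a.astype(float)).astype(np.uint8)*255
    cs,_=cv2.findContours(m,cv2.RETR_EXTERNAL,cv2.CHAIN_APPROX_NONE)
    k=max(cs,key=cv2.contourArea);h=cv2.convexHull(k);e=cv2.fitEllipse(k)
    o=a.copy();cv2.drawContours(o,[h],-1,(0,0,255),1);cv2.ellipse(o,e,(0,255,0),1)
    cx,cy=e[0];g=lambda u:(np.array(u)+.5)/f-.5+np.array([x-w,y-w])
    (rx,ry),r=cv2.minEnclosingCircle(k)
    return g(e[0]),np.array(e[1])/f,g((rx,ry)),2*r/f,cv2.resize(o,(200,200))
E
python3 - <<'E'
from seg import *
t=snapshot("top");s=snapshot("side")
G=lambda a:a.mean(2)
L=[("large",t,(358,264),20,lambda a:G(a)>185,22),("small",t,(210,260),18,lambda a:G(a)<85,16),
("plugfoot",t,(286,252),16,lambda a:G(a)>150,21),("plugtop",t,(284,251),9,lambda a:G(a)>190,48),
("conefoot",t,(314,190),16,lambda a:a[...,2]-a[...,0]>22,18),("conetop",t,(313,188),8,lambda a:a[...,2]>170,56),
("cup",t,(371,194),24,lambda a:G(a)<85,26),("nest",t,(442,266),27,lambda a:G(a)>205,26),("flange",t,(455,192),23,lambda a:G(a)>170,9),
("large",s,(297,264),24,lambda a:G(a)>135,22),("small",s,(252,165),20,lambda a:G(a)<75,16),("cup",s,(379,250),28,lambda a:G(a)<75,26)]
T=[]
for n,d,c,w,fn,z in L:
    e,ax,m,r,o=seg(d,c,w,8,fn);T.append(o)
    print(n,"px",e,ax,"mm",onz(d,e,z)[0],"dia",ax/.418 if d is t else '',"mec",onz(d,m,z)[0][:2],r/.418)
cv2.imwrite("pics/g1.png",np.vstack([np.hstack(T[i:i+4]) for i in (0,4,8)]))
E
```

```text
large px [358.2 263.1] [26.5 26.5] mm [439.6 -43.   22. ] dia [63.3 63.5] mec [439.5 -42.9] 64.70422881642027
small px [210.4 260.5] [24.  24.7] mm [443.6 313.3  16. ] dia [57.4 59.1] mec [443.3 312.9] 63.62451434705817
plugfoot px [283.4 251.7] [21.9 27.7] mm [465.6 136.8  21. ] dia [52.4 66.3] mec [462.7 140.6] 72.74594831694827
plugtop px [283.7 250.6] [11.9 12.2] mm [466.5 133.5  48. ] dia [28.5 29.1] mec [466.7 133.6] 30.272641250391327
conefoot px [312.4 190.4] [16.3 26.7] mm [615.9  68.5  18. ] dia [38.9 63.8] mec [620.3  70.9] 71.91292064611991
conetop px [312.9 189.2] [ 9.7 10.8] mm [611.8  65.9  56. ] dia [23.1 25.7] mec [611.4  66.1] 27.541171991083612
cup px [371.6 194.2] [33.1 34.1] mm [605.8 -74.7  26. ] dia [79.3 81.7] mec [605.5 -77.7] 89.18476561039829
nest px [442.4 265.8] [42.8 43.8] mm [ 434.3 -242.6   26. ] dia [102.3 104.7] mec [ 434.3 -243. ] 124.66372257214414
flange px [456.  190.6] [29.9 34.4] mm [ 618.4 -280.9    9. ] dia [71.4 82.3] mec [ 615.  -278.5] 88.08438971852573
large px [298.7 256.5] [25.8 41.1] mm [448.3 -35.8  22. ] dia  mec [456.5 -25.4] 111.23845223604778
small px [251.4 165.7] [17.7 22.5] mm [441.8 303.9  16. ] dia  mec [441.3 300.5] 60.27361764862207
cup px [378.1 255.5] [36.4 42.1] mm [599.6 -90.5  26. ] dia  mec [597.3 -94.2] 103.13682008588144
```

View pics/g1.png

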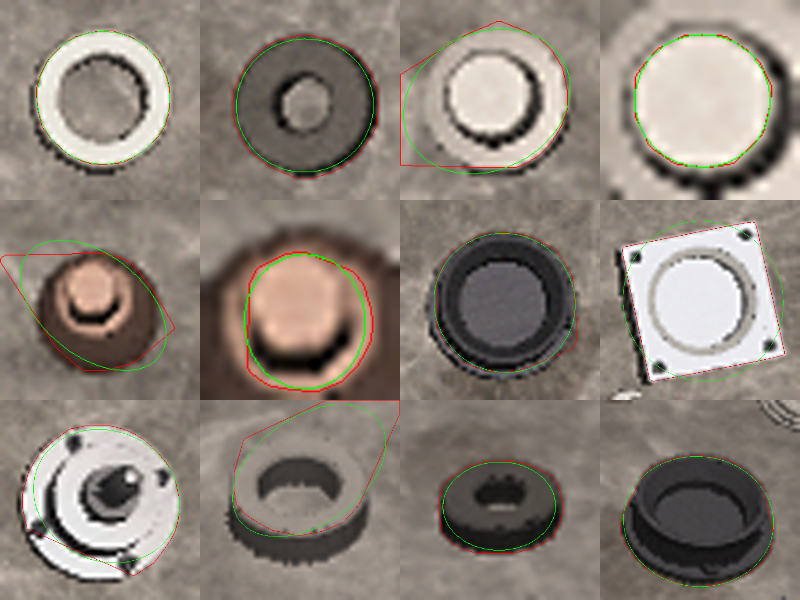

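Run:
```python
from h import *
t=snapshot("top")
zoom(t,(455,192),24,"pics/zpost.png",12);zoom(t,(371,194),24,"pics/zcup.png",12);zoom(t,(442,266),26,"pics/znest.png",12)
```

```text
(no output)
```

View pics/zpost.png

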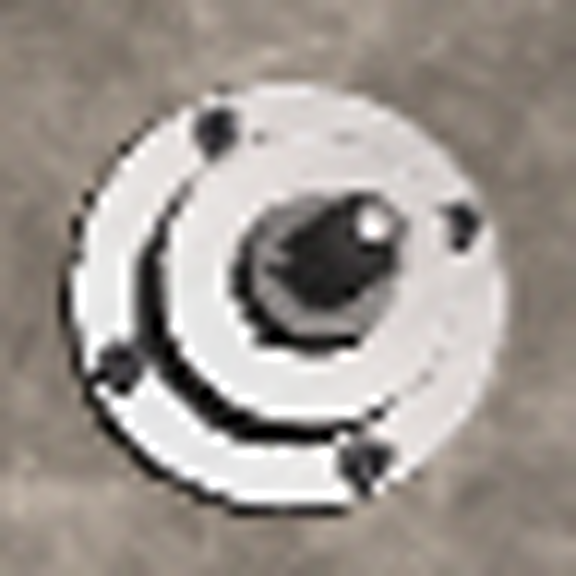

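View pics/zcup.png

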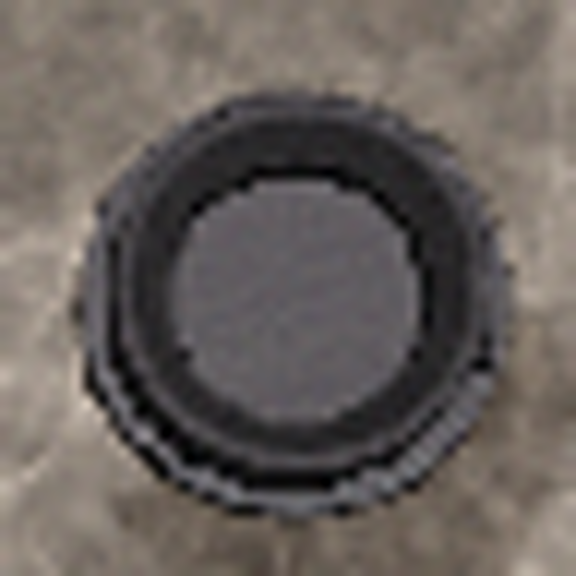

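View pics/znest.png

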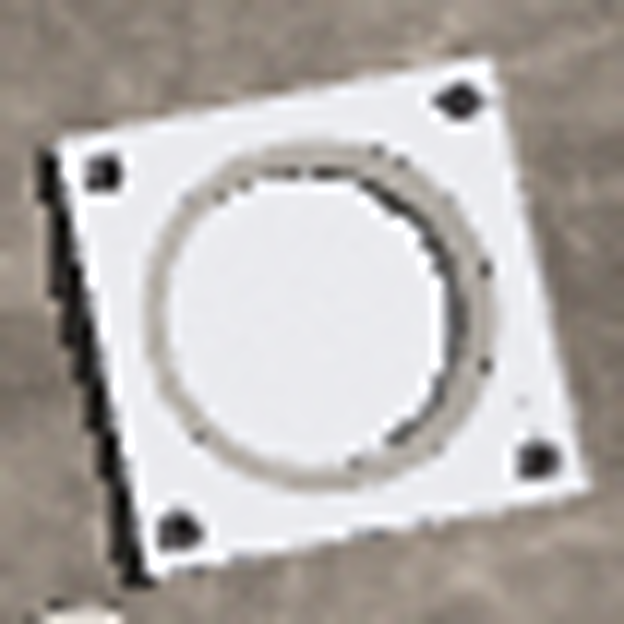

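Run:
```python
from h import *
np.set_printoptions(precision=1,suppress=True)
t=snapshot("top");s=snapshot("side")
for n,p,z in [("flange",(454.96,192.2),9),("ped",(456.6,190.4),28),("tip",(461.5,186),88),("cupfloor",(371.1,194.7),8),("cupmouth",(371.5,193.5),26),("nest",(442.3,265.8),26),("plugtop",(283.7,250.6),48)]: print(n,onz(t,p,z)[0])
zoom(s,(329,335),33,"pics/znests.png",9);zoom(s,(379,252),28,"pics/zcups.png",10);zoom(s,(282,205),25,"pics/zplugs.png",12);zoom(s,(356,207),22,"pics/zcones.png",12)
zoom(t,(313,189),16,"pics/zconet.png",18)
```

```text
flange [ 614.5 -278.4    9. ]
ped [ 615.6 -278.3   28. ]
tip [ 615.  -276.8   88. ]
cupfloor [607.6 -74.6   8. ]
cupmouth [607.5 -74.5  26. ]
nest [ 434.3 -242.5   26. ]
plugtop [466.4 133.6  48. ]
```

View pics/znests.png

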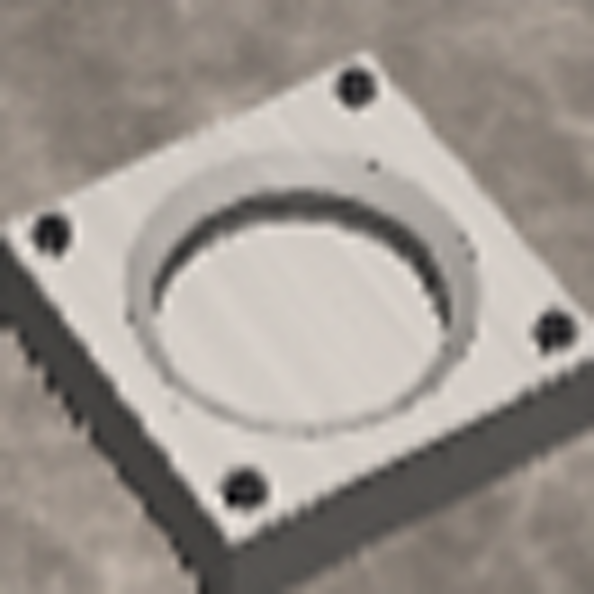

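View pics/zcups.png

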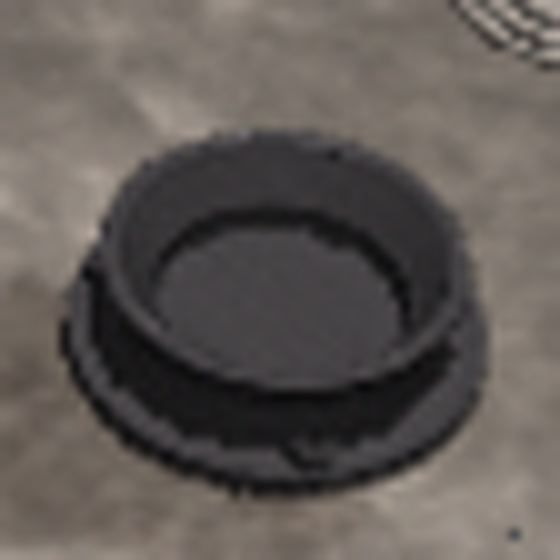

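View pics/zplugs.png

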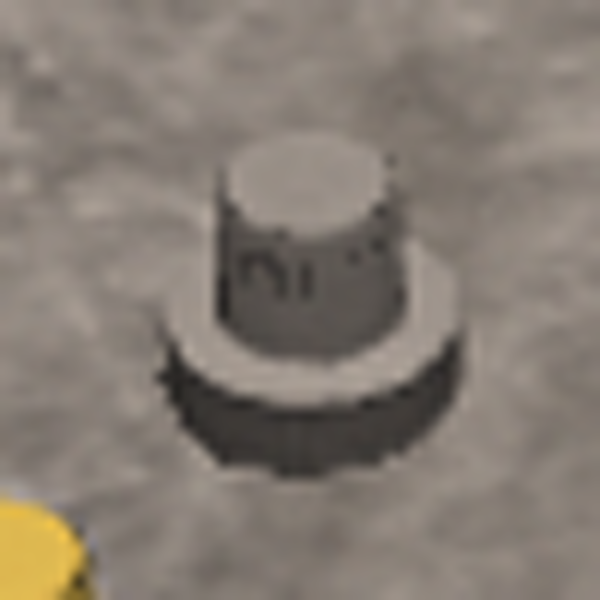

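View pics/zconet.png

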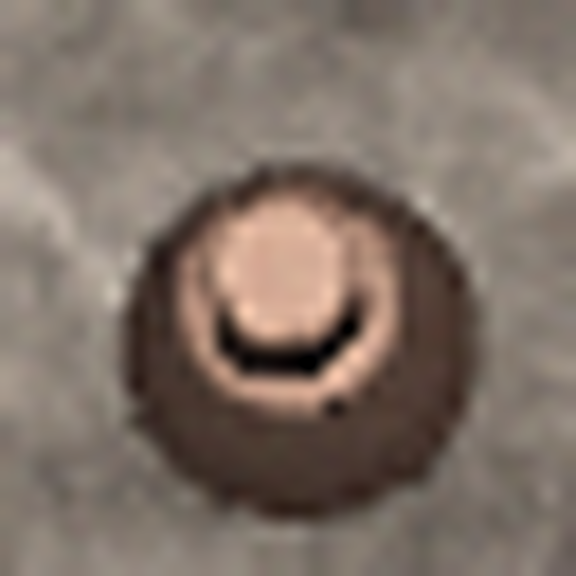

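View pics/zcones.png

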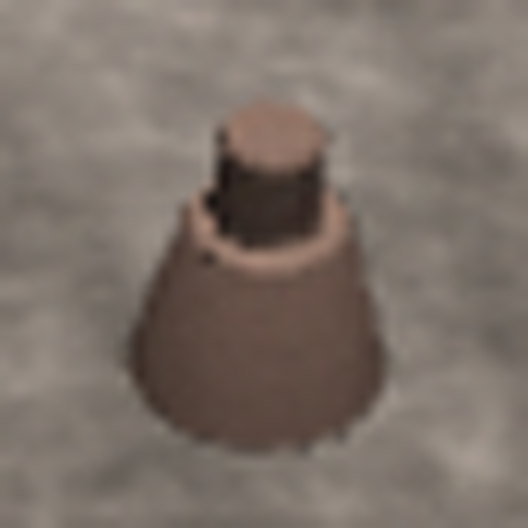

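Run:
```python
from h import *
np.set_printoptions(precision=1,suppress=True)
t=snapshot("top");s=snapshot("side")
for n,d,p,z in [("cone t",t,(312.2,187.25),56),("cone foot t",t,(313.2,191.4),9),("cone s",s,(356,196),56),("plug s",s,(281.96,194.96),48),("nest s",s,(329.2,334.1),26),("cup s",s,(379.2,249.5),26)]: print(n,onz(d,p,z)[0])
C,v=rays(t,(230,85));D,w=rays(s,(415,72));v=v[0];w=w[0]
a=np.linalg.lstsq(np.c_[v,-w],D-C,rcond=None)[0];print("lamp",C+a[0]*v,D+a[1]*w)
for z in(150,200,250,300,400):print(z,onz(t,(240,150),z)[0],onz(t,(294,70),z)[0])
zoom(s,(297,264),24,"pics/zlarges.png",12);zoom(s,(252,165),20,"pics/zsmalls.png",12)
```

```text
cone t [616.6  67.6  56. ]
cone foot t [615.  67.   9.]
cone s [615.7  67.4  56. ]
plug s [466.9 133.5  48. ]
nest s [ 435.3 -242.7   26. ]
cup s [609.1 -75.3  26. ]
lamp [797.7 233.2 236.7] [815.8 225.5 241.9]
150 [682.  224.5 150. ] [864.9 107.  150. ]
200 [669.4 215.8 200. ] [844.9 103.1 200. ]
250 [656.8 207.2 250. ] [824.9  99.2 250. ]
300 [644.2 198.5 300. ] [804.9  95.3 300. ]
400 [619.  181.2 400. ] [764.9  87.6 400. ]
```

View pics/zlarges.png

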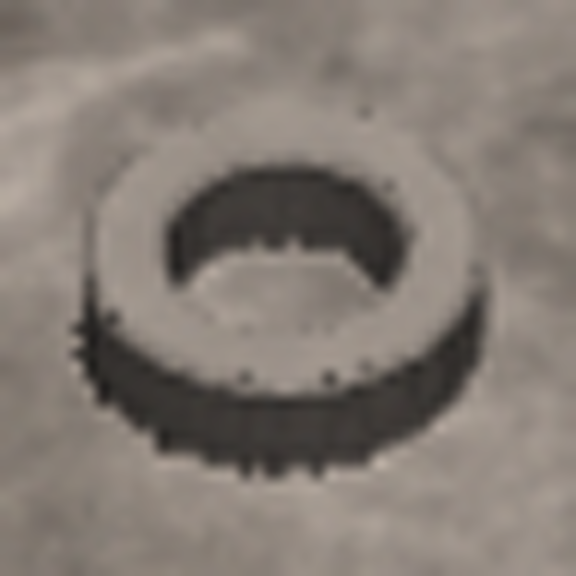

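View pics/zsmalls.png

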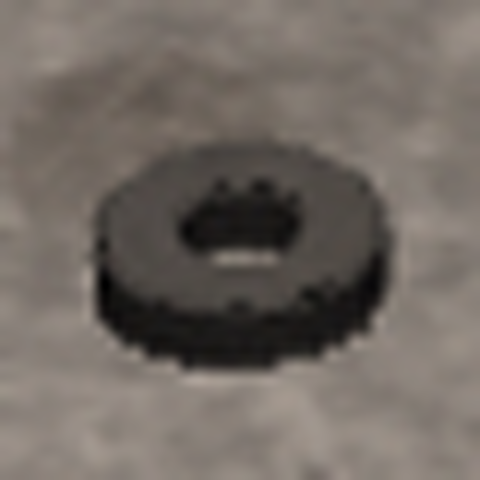

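Run:
```python
from h import *
np.set_printoptions(precision=1,suppress=True)
t=snapshot("top");s=snapshot("side")
zoom(t,(575,235),64,"pics/zpress.png",6)
print(onz(s,(296.1,259.9),22),onz(s,(251.6,163),16),onz(t,(210.4,260.5),8))
for z in (0,100,300,500,700): print(z,onz(s,(445,370),z)[0],onz(s,(418,105),z)[0],onz(s,(505,130),z)[0],onz(t,(537,240),z)[0])
```

```text
[[440.2 -43.3  22. ]] [[445.3 314.6  16. ]] [[444. 315.   8.]]
0 [ 605.6 -365.8    0. ] [976.5 455.8   0. ] [1143.2  261.4    0. ] [ 499.7 -476.     0. ]
100 [ 556.9 -420.6  100. ] [884.8 305.8 100. ] [1032.2  133.9  100. ] [ 490.5 -440.8  100. ]
300 [ 459.4 -530.2  300. ] [701.4   5.8 300. ] [ 810.1 -121.   300. ] [ 471.9 -370.4  300. ]
500 [ 361.9 -639.8  500. ] [ 518.  -294.2  500. ] [ 588.1 -376.   500. ] [ 453.3 -300.   500. ]
700 [ 264.4 -749.5  700. ] [ 334.5 -594.2  700. ] [ 366.  -630.9  700. ] [ 434.8 -229.5  700. ]
```

View pics/zpress.png

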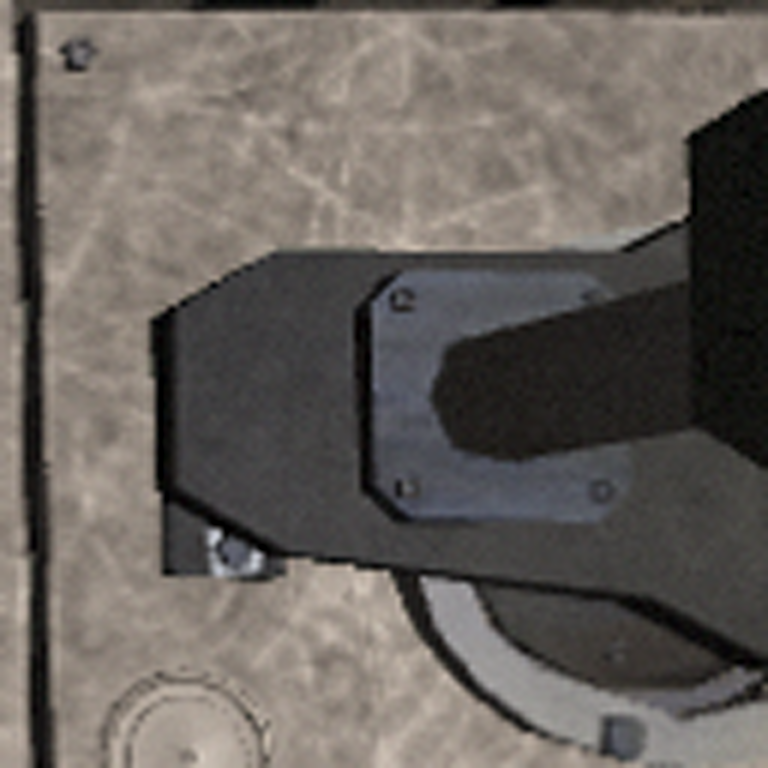

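```bash
cat > go.py <<'E'
import sys
from h import *
from scipy.spatial.transform import Rotation as Ro
np.set_printoptions(precision=2,suppress=True)
B=np.array([[0,1,0],[1,0,0],[0,0,-1.]]);A=np.diag([-1,1,-1.])
def go(p,Y):
    s=ctrl.state();R=s["eef_rot"]
    print("t",s["time_s"],"at",s["tool_pos"],"grip",s["grip_width"],"F",s["ft_force"],"q7",s["joint_pos"][6])
    print("shift",R.T@(np.array(p)-s["tool_pos"]),"rot",Ro.from_matrix(R.T@Y).as_rotvec(degrees=True))
if __name__=="__main__": go([float(v) for v in sys.argv[2:5]],{"A":A,"B":B}[sys.argv[1]])
E
python3 go.py B 440 -43 150
```

```text
t 0.65 at [225.25 582.96 181.92] grip 0.9995295911486387 F [-0.46  0.08 -0.33] q7 -3.037774714308972
shift [-425.94 -506.47   32.  ] rot [-0.01  0.01 68.87]
```

Call:
{"api": "carry_out", "payload": {
  "plan": [
    [-15, -18, 0, 0, 0, 5, 0],
    [-45, -54, 2, 0, 0, 10, 0],
    [-75, -90, 4, 0, 0, 15, 0],
    [-105, -126, 6, 0, 0, 20, 0],
    [-137, -163, 8, 0, 0, 25, 0],
    [-169, -200, 10, 0, 0, 30, 0],
    [-201, -238, 12, 0, 0, 36, 0],
    [-233, -276, 14, 0, 0, 42, 0],
    [-265, -314, 16, 0, 0, 48, 0],
    [-297, -352, 18, 0, 0, 54, 0],
    [-329, -390, 20, 0, 0, 60, 0],
    [-359, -426, 22, 0, 0, 65, 0]
  ]
}}

```text
time_s: 1.85
tool_pos: [407.0, 54.1, 160.3]
eef_rot: [[-0.063, 0.998, 0.001], [0.998, 0.063, 0.001], [0.001, 0.001, -1.0]]
ft_force: [1.2, 0.6, -0.1]
grip_width: 0.998
```

```bash
python3 go.py B 440 -43 60
```

```text
t 1.85 at [406.98  54.13 160.3 ] grip 0.9978849645254605 F [ 1.24  0.58 -0.12] q7 -6.3193668986991245
shift [-99.08  26.74 100.27] rot [ 0.06 -0.04  3.61]
```

Call:
{"api": "carry_out", "payload": {
  "plan": [
    [-35, 9, 10, 0, 0, 2, 0],
    [-65, 18, 30, 0, 0, 3.6, 0],
    [-88, 24, 55, 0, 0, 3.6, 0],
    [-99, 26.7, 80, 0, 0, 3.6, 0],
    [-99, 26.7, 100, 0, 0, 3.6, 0],
    [-99, 26.7, 115, 0, 0, 3.6, 0],
    [-99, 26.7, 127, 0, 0, 3.6, 0],
    [-99, 26.7, 135, 0, 0, 3.6, 0],
    [-99, 26.7, 140, 0, 0, 3.6, 0],
    [-99, 26.7, 142, 0, 0, 3.6, 0],
    [-99, 26.7, 142, 0, 0, 3.6, 0]
  ]
}}

```text
time_s: 2.95
tool_pos: [440.2, -42.9, 18.5]
eef_rot: [[-0.0, 1.0, 0.001], [1.0, 0.0, 0.001], [0.001, 0.001, -1.0]]
ft_force: [0.3, -0.4, -0.3]
grip_width: 0.997
```

```bash
python3 go.py A 440 -43 17;python3 - <<'E'
from h import *
s=snapshot("side");zoom(s,(297,250),50,"pics/a1.png",6)
E
```

```text
t 2.95 at [440.18 -42.85  18.45] grip 0.9967048468141565 F [ 0.3  -0.44 -0.33] q7 19.43109778679574
shift [-0.15 -0.18  1.45] rot [  0.09   0.02 -89.98]
```

View pics/a1.png

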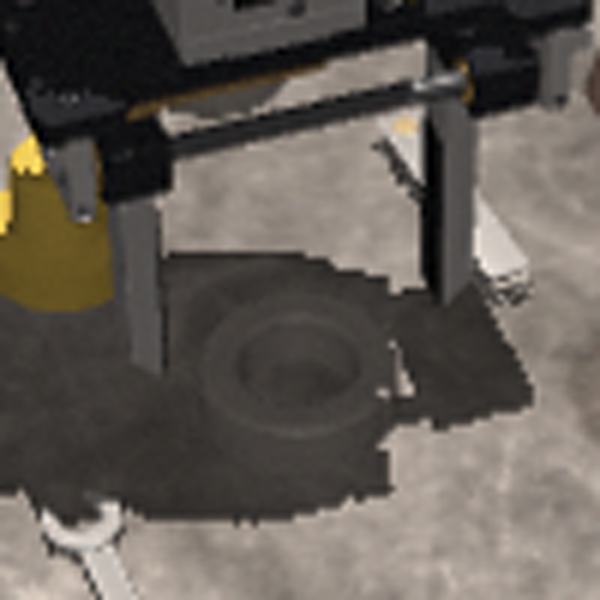

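Call:
{"api": "carry_out", "payload": {
  "plan": [
    [0, 0, 0, 0, 0, -8, 0],
    [0, 0, 0, 0, 0, -16, 0],
    [0, 0, 0, 0, 0, -24, 0],
    [0, 0, 0, 0, 0, -32, 0],
    [0, 0, 0, 0, 0, -40, 0],
    [0, 0, 0, 0, 0, -48, 0],
    [0, 0, 0, 0, 0, -56, 0],
    [0, 0, 0, 0, 0, -64, 0],
    [0, 0, 1, 0, 0, -72, 0],
    [0, 0, 1, 0, 0, -80, 0],
    [0, 0, 1, 0, 0, -88, 0],
    [0, 0, 1, 0, 0, -90, 0]
  ]
}}

```text
time_s: 4.2
tool_pos: [440.7, -43.0, 18.2]
eef_rot: [[-1.0, -0.006, 0.003], [-0.006, 1.0, 0.001], [-0.003, 0.001, -1.0]]
ft_force: [-0.5, -0.3, 0.6]
grip_width: 1.001
```

Call:
{"api": "carry_out", "payload": {
  "plan": [
    [0, 0, 0, 0, 0, 0, 0.2],
    [0, 0, 0, 0, 0, 0, 0.25],
    [0, 0, 0, 0, 0, 0, 0.3],
    [0, 0, 0, 0, 0, 0, 0.4],
    [0, 0, 0, 0, 0, 0, 0.4],
    [0, 0, 0, 0, 0, 0, 0.4]
  ]
}}

```text
time_s: 4.8
tool_pos: [440.7, -42.9, 18.2]
eef_rot: [[-1.0, -0.006, 0.003], [-0.006, 1.0, 0.001], [-0.003, 0.001, -1.0]]
ft_force: [0.4, 0.7, -0.9]
grip_width: 0.601
```

Run:
```python
from h import *
s=snapshot("side");zoom(s,(297,250),50,"pics/a2.png",6)
t=snapshot("top");zoom(t,(358,264),50,"pics/a3.png",6)
```

```text
(no output)
```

View pics/a2.png

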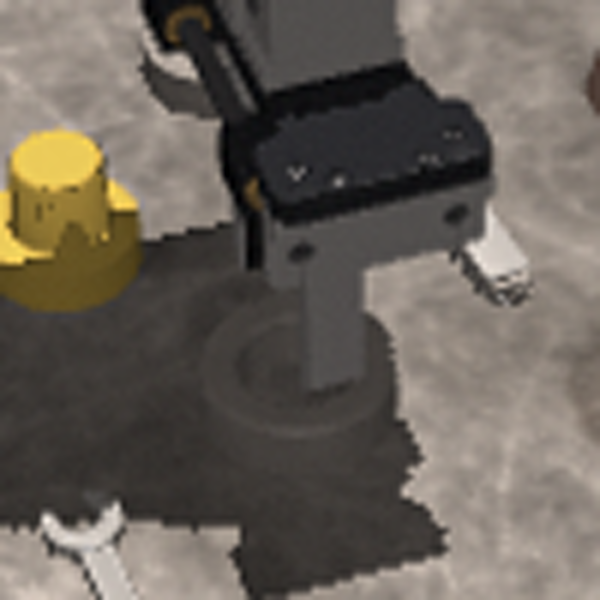

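View pics/a3.png

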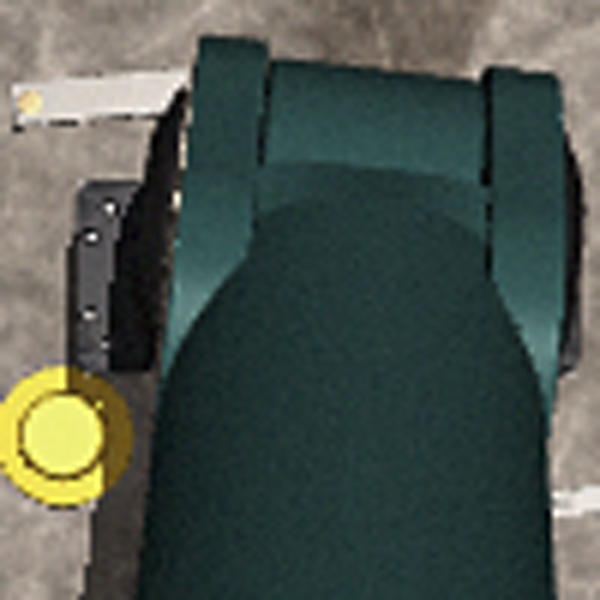

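Run:
```python
from h import *
np.set_printoptions(precision=1,suppress=True)
s=snapshot("side")
for z in(4,22,40): print(z,((proj(s,[[440-47,-43,z],[440+47,-43,z],[440,-43,z],[440,-43-28,z],[440.7,-43-47,z]])-[247,200]+.5)*6))
```

```text
4 [[164.7 432.7]
 [427.6 366.5]
 [297.5 399.3]
 [324.1 456.1]
 [344.8 495.1]]
22 [[162.6 395.2]
 [428.2 329.2]
 [296.8 361.8]
 [323.7 418.6]
 [344.5 457.7]]
40 [[160.4 356.9]
 [428.9 291. ]
 [296.1 323.6]
 [323.3 380.4]
 [344.3 419.4]]
```

Call:
{"api": "carry_out", "payload": {
  "plan": [
    [0, 0, 0, 0, 0, 0, 0.2],
    [0, 0, 0, 0, 0, 0, 0],
    [0, 0, 0, 0, 0, 0, 0],
    [0, 0, 0, 0, 0, 0, 0],
    [0, 0, 3, 0, 0, 0, 0],
    [0, 0, 6, 0, 0, 0, 0],
    [0, 0, 8, 0, 0, 0, 0],
    [0, 0, 10, 0, 0, 0, 0],
    [0, 0, 10, 0, 0, 0, 0]
  ]
}}

```text
time_s: 5.85
tool_pos: [440.5, -43.0, 7.8]
eef_rot: [[-1.0, -0.006, 0.002], [-0.006, 1.0, 0.001], [-0.002, 0.001, -1.0]]
ft_force: [-0.1, 0.3, 0.6]
grip_width: 0.998
```

Run:
```python
from h import *
np.set_printoptions(precision=1,suppress=True)
s=snapshot("side");zoom(s,(297,250),50,"pics/a4.png",6)
```

```text
(no output)
```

View pics/a4.png

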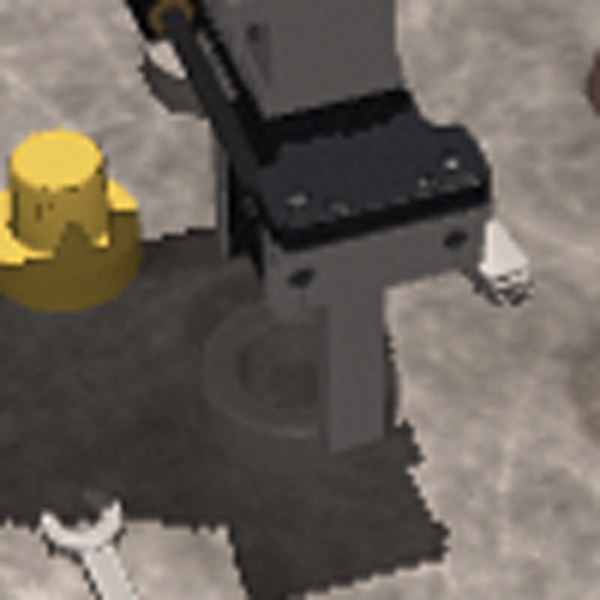

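Call:
{"api": "carry_out", "payload": {
  "plan": [
    [0, 0, 3, 0, 0, 0, 0],
    [0, 0, 6, 0, 0, 0, 0],
    [0, 0, 9, 0, 0, 0, 0],
    [0, 0, 10, 0, 0, 0, 0]
  ]
}}

```text
time_s: 6.3
tool_pos: [440.4, -42.9, -2.4]
eef_rot: [[-1.0, -0.006, 0.002], [-0.006, 1.0, 0.001], [-0.002, 0.001, -1.0]]
ft_force: [0.1, 0.0, -0.3]
grip_width: 1.0
```

Run:
```python
from h import *
np.set_printoptions(precision=1,suppress=True)
s=snapshot("side");zoom(s,(297,250),50,"pics/a5.png",6)
print(ctrl.state()["joint_pos"])
```

```text
[ -4.7  22.6   7.4 125.7  -5.4  31.9  97. ]
```

View pics/a5.png

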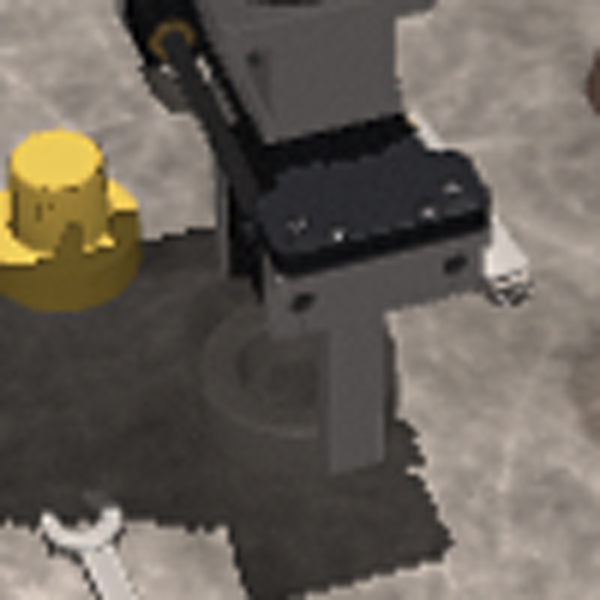

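Call:
{"api": "carry_out", "payload": {
  "plan": [
    [0, 0, 3, 0, 0, 0, 0],
    [0, 0, 6, 0, 0, 0, 0],
    [0, 0, 9, 0, 0, 0, 0],
    [0, 0, 12, 0, 0, 0, 0],
    [0, 0, 12, 0, 0, 0, 0]
  ]
}}

```text
time_s: 6.85
tool_pos: [440.2, -42.9, -14.8]
eef_rot: [[-1.0, -0.006, 0.001], [-0.006, 1.0, 0.001], [-0.001, 0.001, -1.0]]
ft_force: [-0.4, -0.4, 1.2]
grip_width: 0.999
```

Call:
{"api": "carry_out", "payload": {
  "plan": [
    [0, 0, 2, 0, 0, 0, 0],
    [0, 0, 4, 0, 0, 0, 0],
    [0, 0, 4, 0, 0, 0, 0]
  ]
}}

```text
time_s: 7.15
tool_pos: [440.0, -43.0, -19.0]
eef_rot: [[-1.0, -0.006, 0.001], [-0.006, 1.0, 0.001], [-0.001, 0.001, -1.0]]
ft_force: [-0.5, 0.5, -0.1]
grip_width: 1.005
```

Run:
```python
from h import *
np.set_printoptions(precision=1,suppress=True)
s=snapshot("side");zoom(s,(297,250),50,"pics/a6.png",6)
```

```text
(no output)
```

View pics/a6.png

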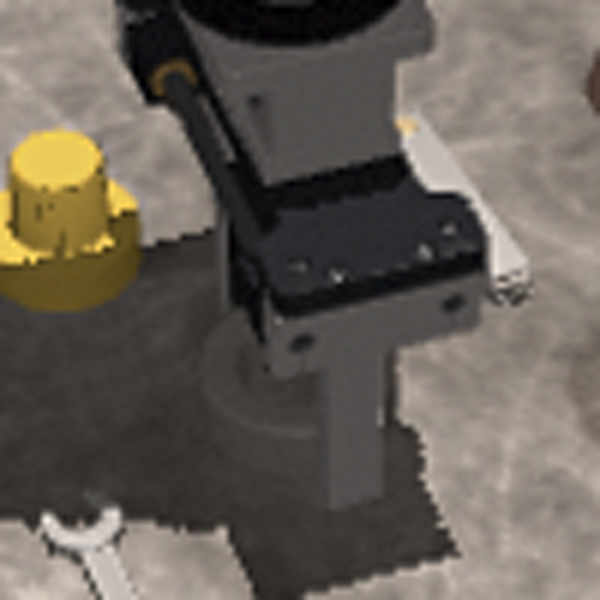

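Call:
{"api": "carry_out", "payload": {
  "plan": [
    [0, 0, 0, 0, 0, 0, 0.15],
    [0, 0, 0, 0, 0, 0, 0.2],
    [0, 0, 0, 0, 0, 0, 0.25],
    [0, 0, 0, 0, 0, 0, 0.3],
    [0, 0, 0, 0, 0, 0, 0.4],
    [0, 0, 0, 0, 0, 0, 0.4],
    [0, 0, 0, 0, 0, 0, 0.4]
  ]
}}

```text
time_s: 7.9
tool_pos: [440.1, -42.8, -18.8]
eef_rot: [[-1.0, -0.006, 0.001], [-0.006, 1.0, 0.001], [-0.001, 0.001, -1.0]]
ft_force: [-0.5, 3.8, 1.6]
grip_width: 0.709
```

Call:
{"api": "carry_out", "payload": {
  "plan": [
    [0, 0, 0, 0, 0, 0, 0.1],
    [0, 0, 0, 0, 0, 0, 0],
    [0, 0, 0, 0, 0, 0, 0],
    [0, 0, 0, 0, 0, 8, 0],
    [0, 0, 0, 0, 0, 16, 0],
    [0, 0, 0, 0, 0, 24, 0],
    [0, 0, 0, 0, 0, 32, 0],
    [0, 0, 0, 0, 0, 40, 0],
    [0, 0, 0, 0, 0, 48, 0],
    [0, 0, 0, 0, 0, 56, 0],
    [0, 0, 0, 0, 0, 64, 0],
    [0, 0, 0, 0, 0, 72, 0]
  ]
}}

```text
time_s: 9.1
tool_pos: [440.2, -42.9, -18.8]
eef_rot: [[-0.309, 0.951, 0.001], [0.951, 0.309, 0.001], [0.0, 0.001, -1.0]]
ft_force: [-0.1, -0.1, -0.4]
grip_width: 1.0
```

```bash
python3 go.py B 440.1 -42.8 -18.8
```

```text
t 9.1 at [440.17 -42.86 -18.82] grip 1.0002523755775587 F [-0.14 -0.09 -0.38] q7 40.10302398331922
shift [ 0.08 -0.05 -0.02] rot [ 0.07 -0.03 18.  ]
```

Call:
{"api": "carry_out", "payload": {
  "plan": [
    [0, 0, 0, 0, 0, 8, 0],
    [0, 0, 0, 0, 0, 16, 0],
    [0, 0, 0, 0, 0, 18, 0],
    [0, 0, 0, 0, 0, 18, 0.15],
    [0, 0, 0, 0, 0, 18, 0.2],
    [0, 0, 0, 0, 0, 18, 0.25],
    [0, 0, 0, 0, 0, 18, 0.3],
    [0, 0, 0, 0, 0, 18, 0.5],
    [0, 0, 0, 0, 0, 18, 0.5],
    [0, 0, 0, 0, 0, 18, 0.5],
    [0, 0, 0, 0, 0, 18, 0.5]
  ]
}}

```text
time_s: 10.2
tool_pos: [440.3, -42.9, -18.8]
eef_rot: [[-0.0, 1.0, 0.001], [1.0, 0.0, 0.001], [0.001, 0.001, -1.0]]
ft_force: [1.3, -1.1, -0.3]
grip_width: 0.712
```

Call:
{"api": "carry_out", "payload": {
  "plan": [
    [0, 0, -5, 0, 0, 0, 0.5],
    [0, 0, -15, 0, 0, 0, 0.5],
    [0, 0, -30, 0, 0, 0, 0.5],
    [0, 0, -50, 0, 0, 0, 0.5],
    [0, 0, -70, 0, 0, 0, 0.5],
    [0, 0, -90, 0, 0, 0, 0.5],
    [0, 0, -105, 0, 0, 0, 0.5],
    [0, 0, -115, 0, 0, 0, 0.5],
    [0, 0, -120, 0, 0, 0, 0.5]
  ]
}}

```text
time_s: 11.1
tool_pos: [440.2, -42.9, 102.1]
eef_rot: [[-0.0, 1.0, 0.002], [1.0, 0.0, 0.001], [0.001, 0.002, -1.0]]
ft_force: [-0.5, 0.5, -4.1]
grip_width: 0.711
```

```bash
python3 go.py B 615 -278 100
python3 - <<'E'
from h import *
s=snapshot("side");zoom(s,(297,230),50,"pics/a7.png",6)
E
```

```text
t 11.1 at [440.22 -42.89 102.15] grip 0.7108246731986028 F [-0.46  0.47 -4.12] q7 13.851498622776601
shift [-235.14  174.74    2.25] rot [ 0.12 -0.06  0.01]
```

View pics/a7.png

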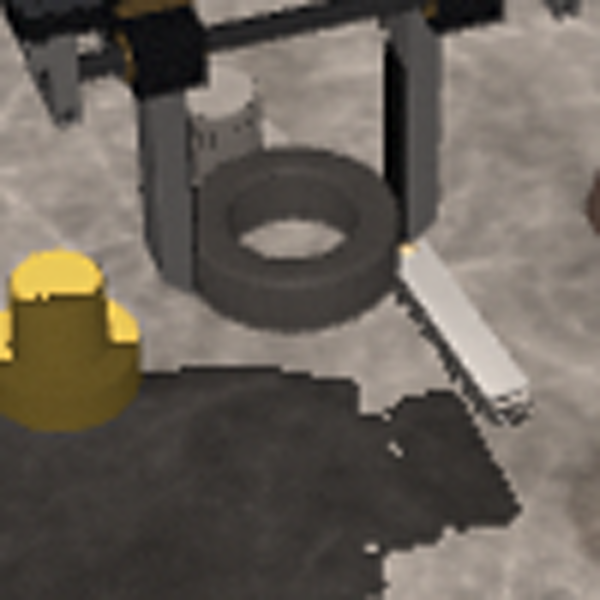

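Run:
```python
from h import *
s=snapshot("side");print(proj(s,[440.2,-42.9,142.9]),"seen 296.2 215.8; z for it:",[ (z,onz(s,(296.2,215.8),z)[0][:2]) for z in (139,143,147)])
```

```text
[[295.21772233 214.28131181]] seen 296.2 215.8; z for it: [(139, array([441.94068201, -43.346906  ])), (143, array([440.5209401 , -47.74128429])), (147, array([439.10119818, -52.13566257]))]
```

Call:
{"api": "carry_out", "payload": {
  "plan": [
    [-8, 6, 0, 0, 0, 0, 0.5],
    [-24, 18, 0, 0, 0, 0, 0.5],
    [-48, 36, 0, 0, 0, 0, 0.5],
    [-74, 55, 0, 0, 0, 0, 0.5],
    [-100, 74, 0, 0, 0, 0, 0.5],
    [-126, 93, 0, 0, 0, 0, 0.5],
    [-152, 112, 0, 0, 0, 0, 0.5],
    [-178, 131, 0, 0, 0, 0, 0.5],
    [-202, 149, 0, 0, 0, 0, 0.5],
    [-220, 163, 0, 0, 0, 0, 0.5],
    [-231, 171, 0, 0, 0, 0, 0.5],
    [-235.1, 174.7, 0, 0, 0, 0, 0.5]
  ]
}}

```text
time_s: 12.4
tool_pos: [614.6, -280.0, 100.0]
eef_rot: [[0.001, 1.0, -0.0], [1.0, -0.001, 0.001], [0.001, -0.0, -1.0]]
ft_force: [-1.0, 0.1, -3.8]
grip_width: 0.711
```

```bash
python3 go.py B 615 -278 50
python3 - <<'E'
from h import *
s=snapshot("side");zoom(s,(450,200),64,"pics/b1.png",6);s=snapshot("top");zoom(s,(470,190),50,"pics/b2.png",6)
E
```

```text
t 12.4 at [ 614.64 -279.96  100.04] grip 0.7113344886369313 F [-0.99  0.08 -3.83] q7 40.52816168542218
shift [ 1.92  0.36 50.04] rot [-0.   -0.04 -0.06]
```

View pics/b2.png

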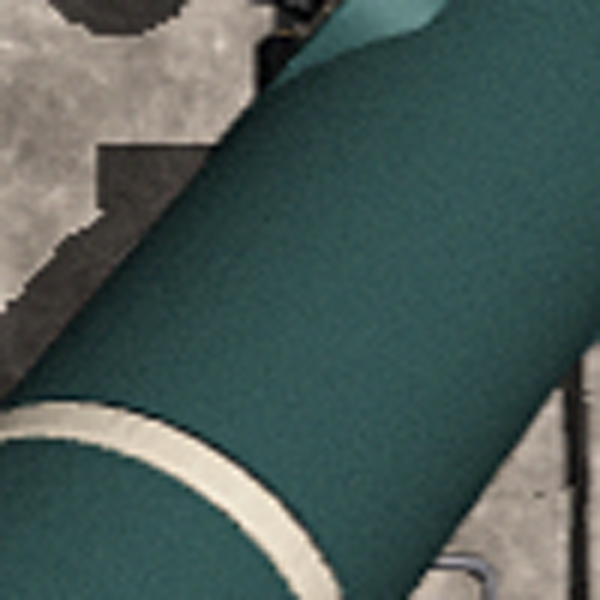

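View pics/b1.png

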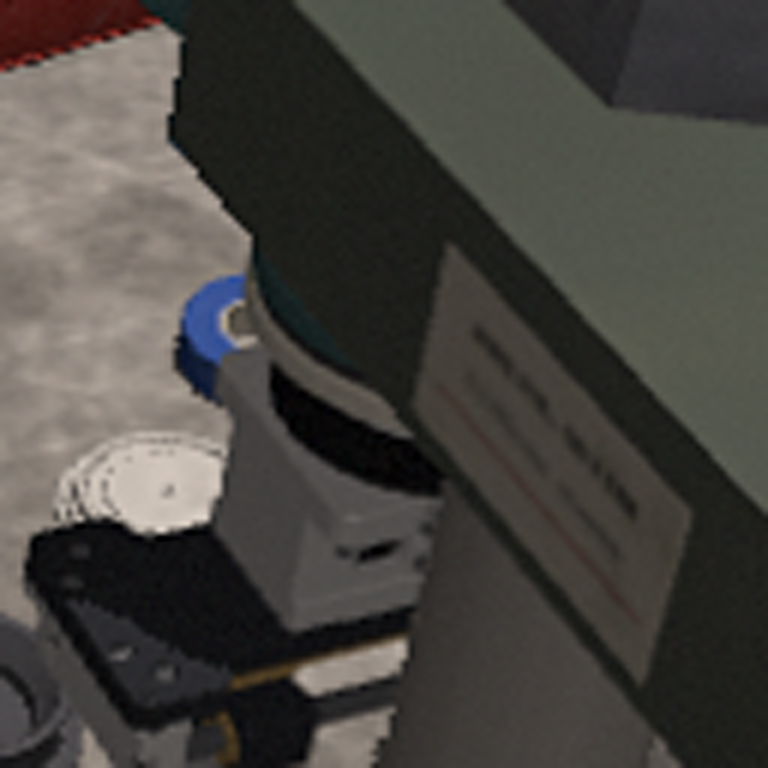

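Call:
{"api": "carry_out", "payload": {
  "plan": [
    [1.0, 0.2, 2, 0, 0, 0, 0.5],
    [1.9, 0.4, 10, 0, 0, 0, 0.5],
    [1.9, 0.4, 20, 0, 0, 0, 0.5],
    [1.9, 0.4, 28, 0, 0, 0, 0.5],
    [1.9, 0.4, 36, 0, 0, 0, 0.5],
    [1.9, 0.4, 42, 0, 0, 0, 0.5],
    [1.9, 0.4, 48, 0, 0, 0, 0.5],
    [1.9, 0.4, 50, 0, 0, 0, 0.5]
  ]
}}

```text
time_s: 13.3
tool_pos: [614.7, -276.6, 49.7]
eef_rot: [[0.0, 1.0, -0.0], [1.0, -0.0, 0.001], [0.001, -0.0, -1.0]]
ft_force: [-0.6, 0.1, -3.7]
grip_width: 0.713
```

Call:
{"api": "carry_out", "payload": {
  "plan": [
    [0, 0, 5, 0, 0, 0, 0.5],
    [0, 0, 10, 0, 0, 0, 0.5],
    [0, 0, 14, 0, 0, 0, 0.5],
    [0, 0, 17, 0, 0, 0, 0.5],
    [0, 0, 17, 0, 0, 0, 0.5]
  ]
}}

```text
time_s: 13.8
tool_pos: [614.5, -276.5, 32.3]
eef_rot: [[0.0, 1.0, -0.001], [1.0, -0.0, 0.002], [0.002, -0.001, -1.0]]
ft_force: [-0.6, -0.2, -4.3]
grip_width: 0.713
```

Call:
{"api": "carry_out", "payload": {
  "plan": [
    [-1.2, 0.4, 2, 0, 0, 0, 0.5],
    [-1.2, 0.4, 5, 0, 0, 0, 0.5],
    [-1.2, 0.4, 8, 0, 0, 0, 0.5],
    [-1.2, 0.4, 11, 0, 0, 0, 0.5],
    [-1.2, 0.4, 11, 0, 0, 0, 0.5]
  ]
}}

```text
time_s: 14.3
tool_pos: [614.7, -277.5, 20.8]
eef_rot: [[0.0, 1.0, -0.001], [1.0, -0.0, 0.002], [0.002, -0.001, -1.0]]
ft_force: [0.7, -0.3, -4.2]
grip_width: 0.712
```

Call:
{"api": "carry_out", "payload": {
  "plan": [
    [0, 0, 3, 0, 0, 0, 0.5],
    [0, 0, 6, 0, 0, 0, 0.5],
    [0, 0, 9, 0, 0, 0, 0.5],
    [0, 0, 9, 0, 0, 0, 0.5]
  ]
}}

```text
time_s: 14.7
tool_pos: [614.4, -277.4, 11.2]
eef_rot: [[0.0, 1.0, -0.002], [1.0, -0.0, 0.002], [0.002, -0.002, -1.0]]
ft_force: [0.9, -0.2, -3.4]
grip_width: 0.715
```

Still free, and the seat should come at TCP z ≈ 9.

Call:
{"api": "carry_out", "payload": {
  "plan": [
    [0, 0, 1, 0, 0, 0, 0.5],
    [0, 0, 2, 0, 0, 0, 0.5],
    [0, 0, 2, 0, 0, 0, 0.5]
  ]
}}

```text
time_s: 15.0
tool_pos: [614.5, -277.4, 9.4]
eef_rot: [[0.0, 1.0, -0.002], [1.0, -0.0, 0.002], [0.002, -0.002, -1.0]]
ft_force: [-1.0, 0.8, -1.9]
grip_width: 0.713
```

Call:
{"api": "carry_out", "payload": {
  "plan": [
    [0, 0, 1, 0, 0, 0, 0.5],
    [0, 0, 1, 0, 0, 0, 0.5]
  ]
}}

```text
time_s: 15.2
tool_pos: [614.5, -277.5, 9.3]
eef_rot: [[0.001, 1.0, -0.002], [1.0, -0.001, 0.002], [0.002, -0.002, -1.0]]
ft_force: [-6.7, 3.8, 11.6]
grip_width: 0.711
```

Call:
{"api": "carry_out", "payload": {
  "plan": [
    [0, 0, 0, 0, 0, 0, 0.25],
    [0, 0, 0, 0, 0, 0, 0.1],
    [0, 0, 0, 0, 0, 0, 0],
    [0, 0, 0, 0, 0, 0, 0],
    [0, 0, -10, 0, 0, 0, 0],
    [0, 0, -30, 0, 0, 0, 0],
    [0, 0, -60, 0, 0, 0, 0],
    [0, 0, -90, 0, 0, 0, 0],
    [0, 0, -110, 0, 0, 0, 0],
    [0, 0, -120, 0, 0, 0, 0]
  ]
}}

```text
time_s: 16.2
tool_pos: [615.3, -278.2, 131.9]
eef_rot: [[0.001, 1.0, 0.001], [1.0, -0.001, 0.002], [0.002, 0.001, -1.0]]
ft_force: [-1.5, 0.0, -0.4]
grip_width: 1.001
```

```bash
python3 go.py B 444.5 314 130
```

```text
t 16.2 at [ 615.34 -278.18  131.87] grip 1.0007212233778564 F [-1.49  0.04 -0.38] q7 39.56270745091981
shift [ 592.07 -171.19    2.61] rot [ 0.06 -0.09 -0.03]
```

Call:
{"api": "carry_out", "payload": {
  "plan": [
    [15, -10, 0, 0, 0, 0, 0],
    [50, -25, 0, 0, 0, 0, 0],
    [98, -45, 0, 0, 0, 0, 0],
    [146, -60, 0, 0, 0, 0, 0],
    [194, -75, 0, 0, 0, 0, 0],
    [242, -90, 0, 0, 0, 0, 0],
    [290, -105, 0, 0, 0, 0, 0],
    [338, -120, 0, 0, 0, 0, 0],
    [386, -135, 0, 0, 0, 0, 0],
    [434, -145, 0, 0, 0, 0, 0],
    [482, -155, 0, 0, 0, 0, 0],
    [525, -165, 0, 0, 0, 0, 0]
  ]
}}

```text
time_s: 17.4
tool_pos: [449.6, 249.2, 132.5]
eef_rot: [[-0.0, 1.0, 0.001], [1.0, 0.0, 0.002], [0.002, 0.001, -1.0]]
ft_force: [2.4, -0.9, -0.3]
grip_width: 1.001
```

```bash
python3 go.py A 444.5 314 40
python3 - <<'E'
from h import *
np.set_printoptions(precision=1,suppress=True)
t=snapshot("top");zoom(t,(455,192),24,"pics/c1.png",12)
E
```

```text
t 17.4 at [449.59 249.24 132.54] grip 1.0014871347884888 F [ 2.35 -0.88 -0.25] q7 -20.5254900753228
shift [64.6  -5.16 92.66] rot [  0.12  -0.04 -89.99]
```

View pics/c1.png

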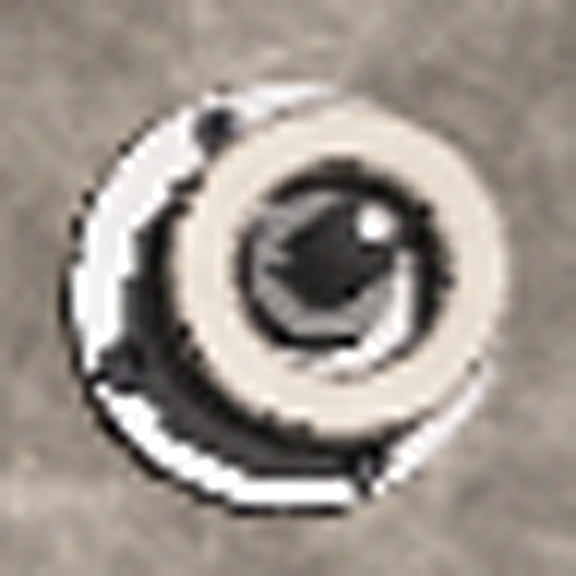

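Call:
{"api": "carry_out", "payload": {
  "plan": [
    [20, -2, 5, 0, 0, -8, 0],
    [40, -3, 15, 0, 0, -16, 0],
    [57, -5, 30, 0, 0, -24, 0],
    [65, -5, 45, 0, 0, -32, 0],
    [65, -5, 60, 0, 0, -40, 0],
    [65, -5, 70, 0, 0, -48, 0],
    [65, -5, 78, 0, 0, -56, 0],
    [65, -5, 84, 0, 0, -64, 0],
    [65, -5, 88, 0, 0, -72, 0],
    [65, -5, 92, 0, 0, -80, 0],
    [65, -5, 92, 0, 0, -88, 0],
    [65, -5, 92, 0, 0, -90, 0]
  ]
}}

```text
time_s: 18.65
tool_pos: [441.8, 321.3, 40.1]
eef_rot: [[-1.0, -0.012, -0.001], [-0.012, 1.0, 0.003], [0.001, 0.003, -1.0]]
ft_force: [0.1, -0.0, 1.0]
grip_width: 1.0
```

```bash
python3 go.py A 444.5 314 -19
python3 - <<'E'
from h import *
np.set_printoptions(precision=1,suppress=True)
t=snapshot("top");print(onz(t,(458.75,189.9),50))
s=snapshot("side");zoom(s,(252,155),45,"pics/c2.png",6)
E
```

```text
t 18.65 at [441.83 321.26  40.07] grip 1.000303541966683 F [ 0.14 -0.03  1.01] q7 57.067962577366885
shift [-2.61 -7.46 59.05] rot [ 0.16 -0.03  0.72]
[[ 612.8 -278.7   50. ]]
```

View pics/c2.png

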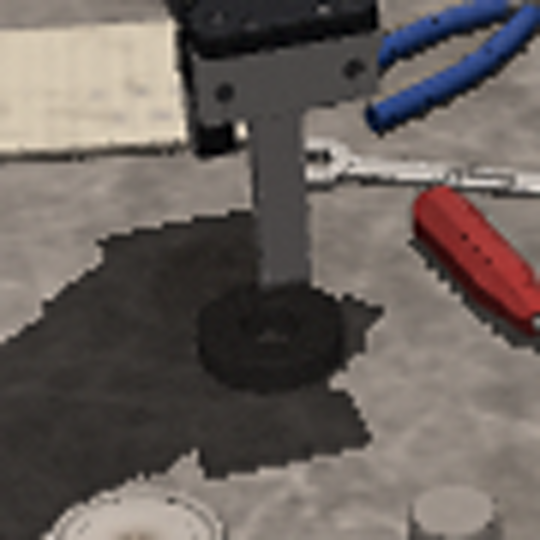

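Call:
{"api": "carry_out", "payload": {
  "plan": [
    [-2.6, -7.5, 3, 0, 0, 0.7, 0],
    [-2.6, -7.5, 10, 0, 0, 0.7, 0],
    [-2.6, -7.5, 20, 0, 0, 0.7, 0],
    [-2.6, -7.5, 30, 0, 0, 0.7, 0],
    [-2.6, -7.5, 40, 0, 0, 0.7, 0],
    [-2.6, -7.5, 48, 0, 0, 0.7, 0],
    [-2.6, -7.5, 54, 0, 0, 0.7, 0],
    [-2.6, -7.5, 58, 0, 0, 0.7, 0],
    [-2.6, -7.5, 59, 0, 0, 0.7, 0],
    [-2.6, -7.5, 59, 0, 0, 0.7, 0]
  ]
}}

```text
time_s: 19.75
tool_pos: [444.6, 314.0, -18.8]
eef_rot: [[-1.0, 0.005, -0.0], [0.005, 1.0, 0.003], [0.0, 0.003, -1.0]]
ft_force: [-0.5, 0.1, 0.8]
grip_width: 1.001
```

Call:
{"api": "carry_out", "payload": {
  "plan": [
    [0, 0, 0, 0, 0, 0, 0.2],
    [0, 0, 0, 0, 0, 0, 0.3],
    [0, 0, 0, 0, 0, 0, 0.35],
    [0, 0, 0, 0, 0, 0, 0.45],
    [0, 0, 0, 0, 0, 0, 0.5],
    [0, 0, 0, 0, 0, 0, 0.5],
    [0, 0, 0, 0, 0, 0, 0.5]
  ]
}}

```text
time_s: 20.45
tool_pos: [444.7, 314.3, -18.7]
eef_rot: [[-1.0, 0.005, -0.0], [0.005, 1.0, 0.003], [0.0, 0.003, -1.0]]
ft_force: [0.0, 0.9, 1.6]
grip_width: 0.622
```

Width 0.622 is about 58.5 mm, which fits the 60 mm ring. I'll open, turn 90° and regrip.

Call:
{"api": "carry_out", "payload": {
  "plan": [
    [0, 0, 0, 0, 0, 0, 0.2],
    [0, 0, 0, 0, 0, 0, 0],
    [0, 0, 0, 0, 0, 0, 0],
    [0, 0, 0, 0, 0, 8, 0],
    [0, 0, 0, 0, 0, 16, 0],
    [0, 0, 0, 0, 0, 24, 0],
    [0, 0, 0, 0, 0, 32, 0],
    [0, 0, 0, 0, 0, 40, 0],
    [0, 0, 0, 0, 0, 48, 0],
    [0, 0, 0, 0, 0, 56, 0],
    [0, 0, 0, 0, 0, 64, 0],
    [0, 0, 0, 0, 0, 72, 0]
  ]
}}

```text
time_s: 21.65
tool_pos: [444.6, 314.2, -18.7]
eef_rot: [[-0.299, 0.954, -0.0], [0.954, 0.299, 0.003], [0.003, 0.001, -1.0]]
ft_force: [-0.2, -0.4, -0.5]
grip_width: 1.0
```

```bash
python3 go.py B 444.7 314.3 -18.7
```

```text
t 21.65 at [444.61 314.23 -18.69] grip 0.9997285004201384 F [-0.2  -0.39 -0.51] q7 0.25816455461916343
shift [0.04 0.11 0.01] rot [ 0.02 -0.19 17.39]
```

Call:
{"api": "carry_out", "payload": {
  "plan": [
    [0, 0, 0, 0, 0, 8, 0],
    [0, 0, 0, 0, 0, 16, 0],
    [0, 0, 0, 0, 0, 17.4, 0],
    [0, 0, 0, 0, 0, 17.4, 0.2],
    [0, 0, 0, 0, 0, 17.4, 0.3],
    [0, 0, 0, 0, 0, 17.4, 0.35],
    [0, 0, 0, 0, 0, 17.4, 0.45],
    [0, 0, 0, 0, 0, 17.4, 0.6],
    [0, 0, 0, 0, 0, 17.4, 0.6],
    [0, 0, 0, 0, 0, 17.4, 0.6],
    [0, 0, 0, 0, 0, 17.4, 0.6]
  ]
}}

```text
time_s: 22.75
tool_pos: [444.8, 314.2, -18.6]
eef_rot: [[0.0, 1.0, 0.0], [1.0, -0.0, 0.003], [0.003, 0.0, -1.0]]
ft_force: [1.8, -1.3, 0.8]
grip_width: 0.63
```

Call:
{"api": "carry_out", "payload": {
  "plan": [
    [0, 0, -5, 0, 0, 0, 0.6],
    [0, 0, -15, 0, 0, 0, 0.6],
    [0, 0, -30, 0, 0, 0, 0.6],
    [0, 0, -50, 0, 0, 0, 0.6],
    [0, 0, -70, 0, 0, 0, 0.6],
    [0, 0, -90, 0, 0, 0, 0.6],
    [0, 0, -105, 0, 0, 0, 0.6],
    [0, 0, -118, 0, 0, 0, 0.6],
    [0, 0, -124, 0, 0, 0, 0.6]
  ]
}}

```text
time_s: 23.65
tool_pos: [445.0, 314.1, 106.8]
eef_rot: [[-0.0, 1.0, 0.001], [1.0, 0.0, 0.004], [0.004, 0.001, -1.0]]
ft_force: [0.6, 0.3, -3.8]
grip_width: 0.63
```

```bash
python3 go.py B 614.8 -277.8 105
```

```text
t 23.65 at [445.02 314.06 106.76] grip 0.6303227466018289 F [ 0.64  0.32 -3.79] q7 -20.82411366596657
shift [-591.86  169.78   -0.73] rot [ 0.05 -0.25  0.  ]
```

Call:
{"api": "carry_out", "payload": {
  "plan": [
    [-10, 3, 0, 0, 0, 0, 0.6],
    [-30, 9, 0, 0, 0, 0, 0.6],
    [-60, 18, 0, 0, 0, 0, 0.6],
    [-95, 28, 0, 0, 0, 0, 0.6],
    [-130, 38, 0, 0, 0, 0, 0.6],
    [-165, 48, 0, 0, 0, 0, 0.6],
    [-200, 58, 0, 0, 0, 0, 0.6],
    [-235, 68, 0, 0, 0, 0, 0.6],
    [-270, 78, 0, 0, 0, 0, 0.6],
    [-305, 88, 0, 0, 0, 0, 0.6],
    [-340, 98, 0, 0, 0, 0, 0.6],
    [-375, 108, 0, 0, 0, 0, 0.6]
  ]
}}

```text
time_s: 24.85
tool_pos: [552.5, -63.2, 104.5]
eef_rot: [[0.001, 1.0, -0.0], [1.0, -0.001, 0.004], [0.004, -0.0, -1.0]]
ft_force: [0.0, 0.3, -4.6]
grip_width: 0.628
```

```bash
python3 go.py B 614.9 -277.9 105
```

```text
t 24.85 at [552.47 -63.23 104.49] grip 0.6281226365528977 F [ 0.    0.27 -4.61] q7 23.4331852839306
shift [-214.63   62.54   -1.45] rot [-0.02 -0.24 -0.03]
```

Call:
{"api": "carry_out", "payload": {
  "plan": [
    [-35, 10, -1, 0, -0.2, 0, 0.6],
    [-70, 20, -1.5, 0, -0.2, 0, 0.6],
    [-105, 30, -1.5, 0, -0.2, 0, 0.6],
    [-138, 40, -1.5, 0, -0.2, 0, 0.6],
    [-168, 49, -1.5, 0, -0.2, 0, 0.6],
    [-192, 56, -1.5, 0, -0.2, 0, 0.6],
    [-208, 60, -1.5, 0, -0.2, 0, 0.6],
    [-213, 62, -1.5, 0, -0.2, 0, 0.6],
    [-214.6, 62.5, -1.5, 0, -0.2, 0, 0.6],
    [-214.6, 62.5, -1.5, 0, -0.2, 0, 0.6],
    [-214.6, 62.5, -1.5, 0, -0.2, 0, 0.6]
  ]
}}

```text
time_s: 25.95
tool_pos: [614.9, -276.7, 104.9]
eef_rot: [[-0.001, 1.0, -0.001], [1.0, 0.001, 0.001], [0.001, -0.001, -1.0]]
ft_force: [0.6, 0.2, -3.4]
grip_width: 0.626
```

```bash
python3 go.py B 614.9 -277.9 72
```

```text
t 25.95 at [ 614.89 -276.73  104.9 ] grip 0.6255679342760961 F [ 0.62  0.16 -3.41] q7 42.049515753526215
shift [-1.21  0.03 32.9 ] rot [-0.03 -0.08  0.03]
```

Call:
{"api": "carry_out", "payload": {
  "plan": [
    [-1.2, 0, 5, 0, 0, 0, 0.6],
    [-1.2, 0, 13, 0, 0, 0, 0.6],
    [-1.2, 0, 22, 0, 0, 0, 0.6],
    [-1.2, 0, 30, 0, 0, 0, 0.6],
    [-1.2, 0, 35, 0, 0, 0, 0.6],
    [-1.2, 0, 38, 0, 0, 0, 0.6],
    [-1.2, 0, 41, 0, 0, 0, 0.6],
    [-1.2, 0, 42, 0, 0, 0, 0.6]
  ]
}}

```text
time_s: 26.75
tool_pos: [614.9, -277.9, 62.8]
eef_rot: [[-0.001, 1.0, -0.001], [1.0, 0.001, 0.001], [0.001, -0.001, -1.0]]
ft_force: [0.4, -0.2, -3.4]
grip_width: 0.626
```

Call:
{"api": "carry_out", "payload": {
  "plan": [
    [0, 0, 3, 0, 0, 0, 0.6],
    [0, 0, 6, 0, 0, 0, 0.6],
    [0, 0, 9, 0, 0, 0, 0.6],
    [0, 0, 9, 0, 0, 0, 0.6]
  ]
}}

```text
time_s: 27.15
tool_pos: [614.7, -277.8, 53.3]
eef_rot: [[-0.0, 1.0, -0.001], [1.0, 0.0, 0.002], [0.002, -0.001, -1.0]]
ft_force: [-0.0, -1.1, -3.4]
grip_width: 0.629
```

Call:
{"api": "carry_out", "payload": {
  "plan": [
    [0, 0, 3, 0, 0, 0, 0.6],
    [0, 0, 6, 0, 0, 0, 0.6],
    [0, 0, 9, 0, 0, 0, 0.6],
    [0, 0, 9, 0, 0, 0, 0.6]
  ]
}}

```text
time_s: 27.55
tool_pos: [614.5, -277.6, 43.8]
eef_rot: [[-0.001, 1.0, -0.001], [1.0, 0.001, 0.002], [0.002, -0.001, -1.0]]
ft_force: [0.2, -0.3, -3.9]
grip_width: 0.628
```

Call:
{"api": "carry_out", "payload": {
  "plan": [
    [0, 0, 3, 0, 0, 0, 0.6],
    [0, 0, 6, 0, 0, 0, 0.6],
    [0, 0, 8, 0, 0, 0, 0.6],
    [0, 0, 10, 0, 0, 0, 0.6],
    [0, 0, 10, 0, 0, 0, 0.6]
  ]
}}

```text
time_s: 28.05
tool_pos: [614.5, -277.5, 33.5]
eef_rot: [[-0.001, 1.0, -0.002], [1.0, 0.001, 0.002], [0.002, -0.002, -1.0]]
ft_force: [-0.3, 0.8, -4.0]
grip_width: 0.629
```

Call:
{"api": "carry_out", "payload": {
  "plan": [
    [0, 0, 1, 0, 0, 0, 0.6],
    [0, 0, 2, 0, 0, 0, 0.6],
    [0, 0, 2, 0, 0, 0, 0.6]
  ]
}}

```text
time_s: 28.35
tool_pos: [614.5, -277.5, 31.5]
eef_rot: [[-0.001, 1.0, -0.002], [1.0, 0.001, 0.002], [0.002, -0.002, -1.0]]
ft_force: [0.2, -0.6, -3.7]
grip_width: 0.627
```

Call:
{"api": "carry_out", "payload": {
  "plan": [
    [0, 0, 1, 0, 0, 0, 0.6],
    [0, 0, 1.5, 0, 0, 0, 0.6],
    [0, 0, 1.5, 0, 0, 0, 0.6]
  ]
}}

```text
time_s: 28.65
tool_pos: [614.6, -277.6, 31.3]
eef_rot: [[-0.001, 1.0, -0.001], [1.0, 0.001, 0.002], [0.002, -0.001, -1.0]]
ft_force: [-7.7, 4.5, 17.2]
grip_width: 0.625
```

Seated at TCP z 31.3 as predicted. I'll release and rise.

Call:
{"api": "carry_out", "payload": {
  "plan": [
    [0, 0, 0, 0, 0, 0, 0.3],
    [0, 0, 0, 0, 0, 0, 0.15],
    [0, 0, 0, 0, 0, 0, 0.05],
    [0, 0, 0, 0, 0, 0, 0],
    [0, 0, -10, 0, 0, 0, 0],
    [0, 0, -30, 0, 0, 0, 0],
    [0, 0, -60, 0, 0, 0, 0],
    [0, 0, -85, 0, 0, 0, 0],
    [0, 0, -95, 0, 0, 0, 0],
    [0, 0, -100, 0, 0, 0, 0]
  ]
}}

```text
time_s: 29.65
tool_pos: [615.0, -277.9, 132.4]
eef_rot: [[-0.001, 1.0, 0.0], [1.0, 0.001, 0.002], [0.002, 0.0, -1.0]]
ft_force: [-0.5, -0.7, -0.5]
grip_width: 0.998
```

```bash
python3 go.py B 466.6 133.5 120
```

```text
t 29.65 at [ 615.   -277.86  132.37] grip 0.9984517403756753 F [-0.54 -0.69 -0.53] q7 41.37524534444478
shift [ 411.43 -148.12   13.22] rot [ 0.01 -0.12  0.04]
```

Call:
{"api": "carry_out", "payload": {
  "plan": [
    [14, -5, 0, 0, 0, 0, 0],
    [50, -18, 0, 0, 0, 0, 0],
    [96, -34, 0, 0, 0, 0, 0],
    [142, -51, 0, 0, 0, 0, 0],
    [188, -68, 0, 0, 0, 0, 0],
    [234, -84, 2, 0, 0, 0, 0],
    [280, -101, 4, 0, 0, 0, 0],
    [326, -117, 7, 0, 0, 0, 0],
    [366, -132, 10, 0, 0, 0, 0],
    [394, -142, 13, 0, 0, 0, 0],
    [407, -147, 20, 0, 0, 0, 0],
    [411.4, -148, 30, 0, 0, 0, 0]
  ]
}}

```text
time_s: 30.85
tool_pos: [465.7, 134.9, 102.3]
eef_rot: [[-0.003, 1.0, -0.0], [1.0, 0.003, 0.002], [0.002, -0.0, -1.0]]
ft_force: [1.0, -1.4, -0.1]
grip_width: 1.0
```

```bash
python3 go.py A 466.6 133.5 2
python3 - <<'E'
from h import *
t=snapshot("top");zoom(t,(455,192),24,"pics/c3.png",12)
E
```

```text
t 30.85 at [465.68 134.91 102.34] grip 1.000191419053029 F [ 0.97 -1.37 -0.1 ] q7 -3.220198161621927
shift [ -1.66   0.95 100.33] rot [  0.09  -0.13 -89.82]
```

View pics/c3.png

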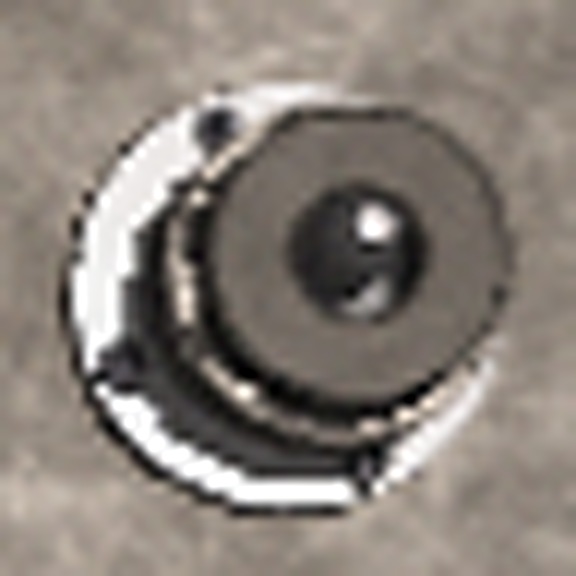

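Call:
{"api": "carry_out", "payload": {
  "plan": [
    [-1.7, 1, 5, 0, 0, -8, 0],
    [-1.7, 1, 12, 0, 0, -16, 0],
    [-1.7, 1, 20, 0, 0, -24, 0],
    [-1.7, 1, 30, 0, 0, -32, 0],
    [-1.7, 1, 40, 0, 0, -40, 0],
    [-1.7, 1, 48, 0, 0, -48, 0],
    [-1.7, 1, 54, 0, 0, -56, 0],
    [-1.7, 1, 60, 0, 0, -64, 0],
    [-1.7, 1, 64, 0, 0, -72, 0],
    [-1.7, 1, 67, 0, 0, -80, 0],
    [-1.7, 1, 67, 0, 0, -88, 0],
    [-1.7, 1, 67, 0, 0, -90, 0]
  ]
}}

```text
time_s: 32.1
tool_pos: [466.3, 130.4, 33.1]
eef_rot: [[-1.0, -0.005, -0.003], [-0.005, 1.0, 0.0], [0.003, 0.001, -1.0]]
ft_force: [0.6, -0.6, -0.3]
grip_width: 1.003
```

```bash
python3 go.py A 466.6 133.5 2;  python3 - <<'E'
from h import *
s=snapshot("side");zoom(s,(282,190),45,"pics/d1.png",6)
E
```

```text
t 32.1 at [466.35 130.37  33.09] grip 1.0025155440843088 F [ 0.63 -0.62 -0.31] q7 80.82711897217453
shift [-0.35  3.11 31.09] rot [ 0.03 -0.15  0.29]
```

View pics/d1.png

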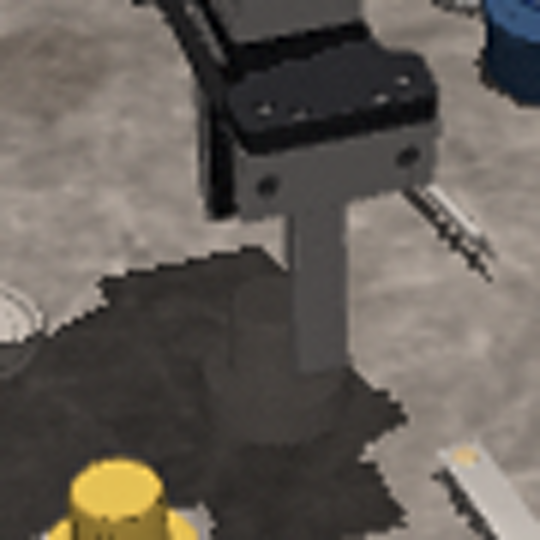

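Call:
{"api": "carry_out", "payload": {
  "plan": [
    [-0.3, 3, 4, 0, 0, 0.3, 0],
    [-0.3, 3, 12, 0, 0, 0.3, 0],
    [-0.3, 3, 20, 0, 0, 0.3, 0],
    [-0.3, 3, 26, 0, 0, 0.3, 0],
    [-0.3, 3, 30, 0, 0, 0.3, 0],
    [-0.3, 3, 30, 0, 0, 0.3, 0.3],
    [-0.3, 3, 30, 0, 0, 0.3, 0.5],
    [-0.3, 3, 30, 0, 0, 0.3, 0.57],
    [-0.3, 3, 30, 0, 0, 0.3, 0.65],
    [-0.3, 3, 30, 0, 0, 0.3, 0.7],
    [-0.3, 3, 30, 0, 0, 0.3, 0.7],
    [-0.3, 3, 30, 0, 0, 0.3, 0.7]
  ]
}}

```text
time_s: 33.35
tool_pos: [466.6, 133.5, 3.2]
eef_rot: [[-1.0, 0.001, -0.003], [0.001, 1.0, 0.001], [0.003, 0.001, -1.0]]
ft_force: [0.3, -0.3, 0.3]
grip_width: 0.443
```

Call:
{"api": "carry_out", "payload": {
  "plan": [
    [0, 0, 0, 0, 0, 0, 0.7],
    [0, 0, 0, 0, 0, 0, 0.7],
    [0, 0, 0, 0, 0, 0, 0.7]
  ]
}}

```text
time_s: 33.65
tool_pos: [466.6, 133.6, 3.2]
eef_rot: [[-1.0, 0.001, -0.002], [0.001, 1.0, 0.001], [0.002, 0.001, -1.0]]
ft_force: [0.4, 1.9, -1.3]
grip_width: 0.348
```

Call:
{"api": "carry_out", "payload": {
  "plan": [
    [0, 0, 0, 0, 0, 0, 0.4],
    [0, 0, 0, 0, 0, 0, 0.2],
    [0, 0, 0, 0, 0, 0, 0.2],
    [0, 0, 0, 0, 0, 8, 0.2],
    [0, 0, 0, 0, 0, 16, 0.2],
    [0, 0, 0, 0, 0, 24, 0.2],
    [0, 0, 0, 0, 0, 32, 0.2],
    [0, 0, 0, 0, 0, 40, 0.2],
    [0, 0, 0, 0, 0, 48, 0.2],
    [0, 0, 0, 0, 0, 56, 0.2],
    [0, 0, 0, 0, 0, 64, 0.2],
    [0, 0, 0, 0, 0, 72, 0.2]
  ]
}}

```text
time_s: 34.85
tool_pos: [466.6, 133.6, 3.3]
eef_rot: [[-0.303, 0.953, -0.002], [0.953, 0.303, 0.001], [0.001, -0.002, -1.0]]
ft_force: [0.4, 0.4, 0.2]
grip_width: 0.803
```

Call:
{"api": "carry_out", "payload": {
  "plan": [
    [0, 0, 1, 0, 0, 8, 0.2],
    [0, 0, 2, 0, 0, 16, 0.2],
    [0, 0, 2, 0, 0, 17.7, 0.2],
    [0, 0, 2, 0, 0, 17.7, 0.2]
  ]
}}

```text
time_s: 35.25
tool_pos: [466.5, 133.6, 1.2]
eef_rot: [[-0.001, 1.0, -0.003], [1.0, 0.001, 0.0], [0.0, -0.003, -1.0]]
ft_force: [0.1, -0.0, -0.3]
grip_width: 0.798
```

```bash
python3 go.py B 466.6 133.6 1.2;  python3 - <<'E'
from h import *
s=snapshot("side");zoom(s,(282,190),45,"pics/d2.png",6)
E
```

```text
t 35.25 at [466.54 133.61   1.19] grip 0.7979236785174837 F [ 0.07 -0.01 -0.34] q7 8.602432300204931
shift [-0.01  0.06 -0.01] rot [-0.15 -0.02  0.07]
```

View pics/d2.png

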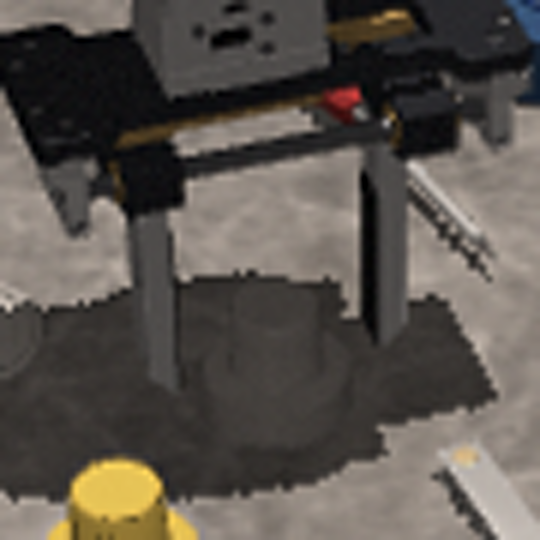

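Call:
{"api": "carry_out", "payload": {
  "plan": [
    [0, 0, 0, 0, 0, 0, 0.4],
    [0, 0, 0, 0, 0, 0, 0.55],
    [0, 0, 0, 0, 0, 0, 0.6],
    [0, 0, 0, 0, 0, 0, 0.65],
    [0, 0, 0, 0, 0, 0, 0.8],
    [0, 0, 0, 0, 0, 0, 0.8],
    [0, 0, 0, 0, 0, 0, 0.8],
    [0, 0, 0, 0, 0, 0, 0.8],
    [0, 0, 0, 0, 0, 0, 0.8]
  ]
}}

```text
time_s: 36.2
tool_pos: [466.7, 133.6, 1.3]
eef_rot: [[-0.002, 1.0, -0.002], [1.0, 0.002, 0.001], [0.001, -0.002, -1.0]]
ft_force: [1.4, -0.2, -0.9]
grip_width: 0.354
```

Call:
{"api": "carry_out", "payload": {
  "plan": [
    [0, 0, -2, 0, 0, 0, 0.8],
    [0, 0, -5, 0, 0, 0, 0.8],
    [0, 0, -8, 0, 0, 0, 0.8],
    [0, 0, -10, 0, 0, 0, 0.8],
    [0, 0, -10, 0, 0, 0, 0.8],
    [0, 0, -10, 0, 0, 0, 0.8]
  ]
}}

```text
time_s: 36.8
tool_pos: [466.7, 133.7, 11.3]
eef_rot: [[-0.002, 1.0, -0.002], [1.0, 0.002, 0.001], [0.001, -0.002, -1.0]]
ft_force: [0.2, 0.5, -4.2]
grip_width: 0.35
```

```bash
python3 go.py B 434.6 -242.6 50;  python3 - <<'E'
from h import *
s=snapshot("side");zoom(s,(282,190),45,"pics/d3.png",6)
E
```

```text
t 36.8 at [466.73 133.65  11.31] grip 0.35031794225595025 F [ 0.21  0.46 -4.2 ] q7 7.800157479555941
shift [-376.15  -33.12  -38.85] rot [-0.12 -0.04  0.14]
```

View pics/d3.png

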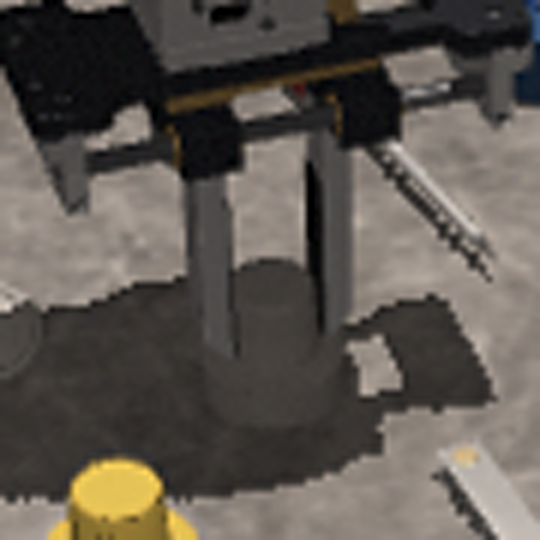

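Call:
{"api": "carry_out", "payload": {
  "plan": [
    [0, 0, -10, 0, 0, 0, 0.8],
    [-5, 0, -30, 0, 0, 0, 0.8],
    [-15, -1, -50, 0, 0, 0, 0.8],
    [-35, -3, -65, 0, 0, 0, 0.8],
    [-65, -6, -72, 0, 0, 0, 0.8],
    [-100, -9, -75, 0, 0, 0, 0.8],
    [-140, -12, -75, 0, 0, 0, 0.8],
    [-180, -16, -75, 0, 0, 0, 0.8],
    [-220, -19, -75, 0, 0, 0, 0.8],
    [-260, -23, -75, 0, 0, 0, 0.8],
    [-295, -26, -75, 0, 0, 0, 0.8],
    [-325, -29, -75, 0, 0, 0, 0.8]
  ]
}}

```text
time_s: 38.05
tool_pos: [438.1, -193.5, 86.8]
eef_rot: [[-0.001, 1.0, -0.002], [1.0, 0.001, 0.0], [0.0, -0.002, -1.0]]
ft_force: [1.4, -0.4, -4.2]
grip_width: 0.353
```

```bash
python3 go.py B 434.6 -242.6 80
```

```text
t 38.05 at [ 438.13 -193.51   86.8 ] grip 0.35256039072900713 F [ 1.4  -0.43 -4.23] q7 42.14706994174418
shift [-49.09  -3.58   6.78] rot [-0.11 -0.03  0.06]
```

Call:
{"api": "carry_out", "payload": {
  "plan": [
    [-18, -1, 2, 0, 0, 0, 0.8],
    [-34, -2.5, 4, 0, 0, 0, 0.8],
    [-44, -3.5, 10, 0, 0, 0, 0.8],
    [-49, -3.6, 18, 0, 0, 0, 0.8],
    [-49, -3.6, 26, 0, 0, 0, 0.8],
    [-49, -3.6, 34, 0, 0, 0, 0.8],
    [-49, -3.6, 40, 0, 0, 0, 0.8],
    [-49, -3.6, 45, 0, 0, 0, 0.8],
    [-49, -3.6, 47, 0, 0, 0, 0.8],
    [-49, -3.6, 47, 0, 0, 0, 0.8]
  ]
}}

```text
time_s: 39.05
tool_pos: [434.4, -242.4, 39.6]
eef_rot: [[-0.001, 1.0, -0.002], [1.0, 0.001, 0.001], [0.001, -0.002, -1.0]]
ft_force: [-0.4, -0.4, -4.1]
grip_width: 0.348
```

```bash
python3 go.py B 434.6 -242.6 40;  python3 - <<'E'
from h import *
s=snapshot("side");zoom(s,(329,320),50,"pics/d4.png",6)
E
```

```text
t 39.05 at [ 434.41 -242.36   39.6 ] grip 0.34830427895996624 F [-0.42 -0.42 -4.05] q7 52.25694663473606
shift [-0.24  0.19 -0.4 ] rot [-0.13 -0.03  0.07]
```

View pics/d4.png

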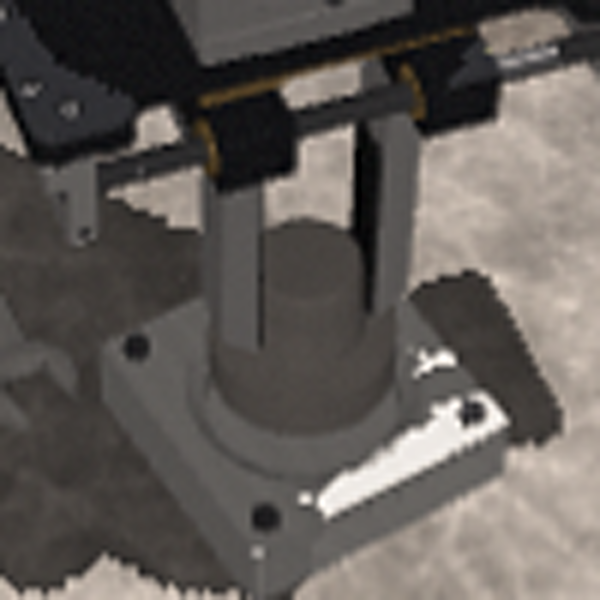

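Call:
{"api": "carry_out", "payload": {
  "plan": [
    [-0.2, 0.2, 4, 0, 0, 0, 0.8],
    [-0.2, 0.2, 9, 0, 0, 0, 0.8],
    [-0.2, 0.2, 14, 0, 0, 0, 0.8],
    [-0.2, 0.2, 18, 0, 0, 0, 0.8],
    [-0.2, 0.2, 22, 0, 0, 0, 0.8],
    [-0.2, 0.2, 25, 0, 0, 0, 0.8],
    [-0.2, 0.2, 26.5, 0, 0, 0, 0.8],
    [-0.2, 0.2, 26.5, 0, 0, 0, 0.8]
  ]
}}

```text
time_s: 39.9
tool_pos: [434.6, -242.7, 13.2]
eef_rot: [[-0.001, 1.0, -0.002], [1.0, 0.001, 0.0], [0.0, -0.002, -1.0]]
ft_force: [-0.1, 0.5, -4.4]
grip_width: 0.35
```

Call:
{"api": "carry_out", "payload": {
  "plan": [
    [0, 0, 1, 0, 0, 0, 0.8],
    [0, 0, 2, 0, 0, 0, 0.8],
    [0, 0, 2, 0, 0, 0, 0.8]
  ]
}}

```text
time_s: 40.2
tool_pos: [434.8, -242.7, 11.3]
eef_rot: [[-0.001, 1.0, -0.002], [1.0, 0.001, 0.001], [0.001, -0.002, -1.0]]
ft_force: [-0.8, 0.7, -1.9]
grip_width: 0.352
```

Touching at the predicted height. I'll press slightly, release and rise.

Call:
{"api": "carry_out", "payload": {
  "plan": [
    [0, 0, 0.7, 0, 0, 0, 0.8],
    [0, 0, 0.7, 0, 0, 0, 0.8]
  ]
}}

```text
time_s: 40.4
tool_pos: [434.8, -242.7, 11.1]
eef_rot: [[-0.001, 1.0, -0.001], [1.0, 0.001, 0.001], [0.001, -0.001, -1.0]]
ft_force: [-4.5, 3.7, 14.7]
grip_width: 0.349
```

Call:
{"api": "carry_out", "payload": {
  "plan": [
    [0, 0, 0, 0, 0, 0, 0.5],
    [0, 0, 0, 0, 0, 0, 0.4],
    [0, 0, 0, 0, 0, 0, 0.3],
    [0, 0, 0, 0, 0, 0, 0.3],
    [0, 0, -10, 0, 0, 0, 0.3],
    [0, 0, -30, 0, 0, 0, 0.3],
    [0, 0, -60, 0, 0, 0, 0.3],
    [0, 0, -85, 0, 0, 0, 0.3],
    [0, 0, -95, 0, 0, 0, 0.3],
    [0, 0, -100, 0, 0, 0, 0.3]
  ]
}}

```text
time_s: 41.4
tool_pos: [435.4, -242.7, 112.1]
eef_rot: [[-0.001, 1.0, -0.0], [1.0, 0.001, 0.001], [0.001, -0.0, -1.0]]
ft_force: [0.0, 0.2, -0.3]
grip_width: 0.699
```

```bash
python3 go.py B 616 67.5 70;  python3 - <<'E'
from h import *
s=snapshot("side");zoom(s,(329,320),50,"pics/d5.png",6)
E
```

```text
t 41.4 at [ 435.38 -242.69  112.06] grip 0.698708561349137 F [ 0.01  0.19 -0.27] q7 46.54502362794772
shift [309.89 181.07  42.41] rot [-0.   -0.07  0.08]
```

View pics/d5.png

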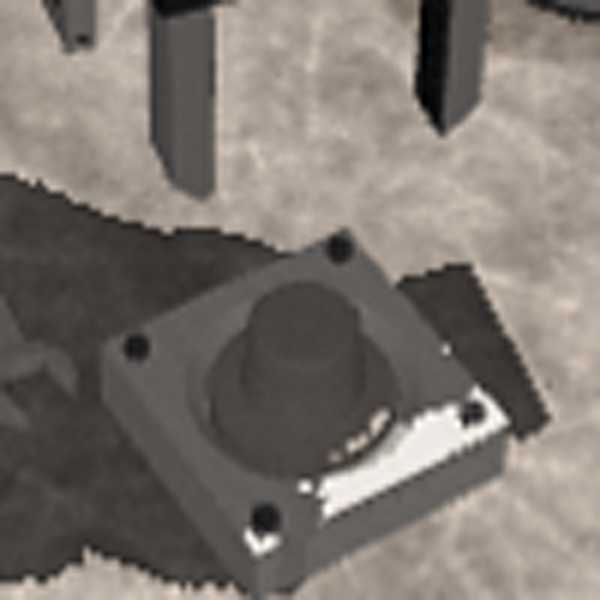

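Call:
{"api": "carry_out", "payload": {
  "plan": [
    [14, 8, 0, 0, 0, 0, 0.3],
    [48, 28, 0, 0, 0, 0, 0.3],
    [88, 51, 0, 0, 0, 0, 0.3],
    [128, 75, 0, 0, 0, 0, 0.3],
    [168, 98, 0, 0, 0, 0, 0.3],
    [208, 121, 0, 0, 0, 0, 0.3],
    [246, 144, 0, 0, 0, 0, 0.3],
    [276, 162, 4, 0, 0, 0, 0.3],
    [298, 174, 10, 0, 0, 0, 0.3],
    [308, 180, 18, 0, 0, 0, 0.3],
    [310, 181, 27, 0, 0, 0, 0.3],
    [310, 181, 35, 0, 0, 0, 0.3]
  ]
}}

```text
time_s: 42.65
tool_pos: [615.2, 66.3, 76.0]
eef_rot: [[-0.0, 1.0, -0.001], [1.0, 0.0, 0.0], [0.0, -0.001, -1.0]]
ft_force: [0.2, 0.1, 0.3]
grip_width: 0.697
```

```bash
python3 go.py B 616 67.5 40
```

```text
t 42.65 at [615.19  66.3   76.03] grip 0.6970042456735773 F [0.22 0.06 0.35] q7 14.609136959471176
shift [ 1.19  0.86 36.03] rot [-0.08 -0.02  0.01]
```

Call:
{"api": "carry_out", "payload": {
  "plan": [
    [1.2, 0.9, 5, 0, 0, 0, 0.3],
    [1.2, 0.9, 14, 0, 0, 0, 0.3],
    [1.2, 0.9, 24, 0, 0, 0, 0.3],
    [1.2, 0.9, 34, 0, 0, 0, 0.3],
    [1.2, 0.9, 42, 0, 0, 0, 0.3],
    [1.2, 0.9, 48, 0, 0, 0, 0.3],
    [1.2, 0.9, 52, 0, 0, 0, 0.3],
    [1.2, 0.9, 54, 0, 0, 0, 0.3],
    [1.2, 0.9, 54, 0, 0, 0, 0.3]
  ]
}}

```text
time_s: 43.55
tool_pos: [616.0, 67.5, 21.9]
eef_rot: [[-0.0, 1.0, -0.001], [1.0, 0.0, 0.0], [0.0, -0.001, -1.0]]
ft_force: [0.0, 0.2, 0.2]
grip_width: 0.697
```

```bash
python3 go.py B 616 67.5 40;  python3 - <<'E'
from h import *
s=snapshot("side");zoom(s,(356,195),40,"pics/e1.png",7)
np.set_printoptions(precision=1,suppress=True)
for z in (42,46,50):print(((proj(s,[[616-33,67.5,z],[616+33,67.5,z]])-[316,155]+.5)*7))
E
```

```text
t 43.55 at [616.    67.49  21.94] grip 0.697015881710413 F [0.03 0.16 0.22] q7 16.78140083570498
shift [  0.02  -0.02 -18.06] rot [-0.08 -0.02  0.01]
[[184.5 346.9]
 [377.9 303.1]]
[[185.  337. ]
 [378.8 293.3]]
[[185.6 327.1]
 [379.7 283.4]]
```

View pics/e1.png

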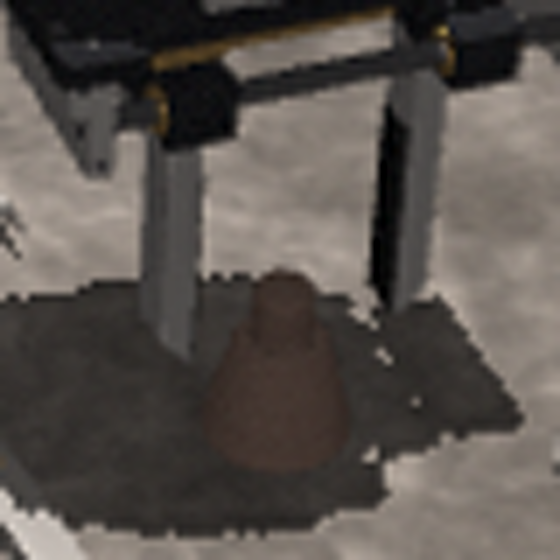

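Call:
{"api": "carry_out", "payload": {
  "plan": [
    [0, 0, 0, 0, 0, 0, 0.5],
    [0, 0, 0, 0, 0, 0, 0.6],
    [0, 0, 0, 0, 0, 0, 0.7],
    [0, 0, 0, 0, 0, 0, 0.75],
    [0, 0, 0, 0, 0, 0, 0.8],
    [0, 0, 0, 0, 0, 0, 0.95],
    [0, 0, 0, 0, 0, 0, 0.95],
    [0, 0, 0, 0, 0, 0, 0.95],
    [0, 0, 0, 0, 0, 0, 0.95],
    [0, 0, 0, 0, 0, 0, 0.95]
  ]
}}

```text
time_s: 44.6
tool_pos: [616.2, 67.5, 22.2]
eef_rot: [[-0.0, 1.0, -0.001], [1.0, 0.0, 0.0], [0.0, -0.001, -1.0]]
ft_force: [1.8, -0.1, 1.2]
grip_width: 0.186
```

Call:
{"api": "carry_out", "payload": {
  "plan": [
    [0, 0, -2, 0, 0, 0, 0.95],
    [0, 0, -5, 0, 0, 0, 0.95],
    [0, 0, -8, 0, 0, 0, 0.95],
    [0, 0, -10, 0, 0, 0, 0.95],
    [0, 0, -10, 0, 0, 0, 0.95],
    [0, 0, -10, 0, 0, 0, 0.95]
  ]
}}

```text
time_s: 45.2
tool_pos: [616.2, 67.5, 32.2]
eef_rot: [[-0.0, 1.0, -0.001], [1.0, 0.0, 0.0], [0.0, -0.001, -1.0]]
ft_force: [-0.6, -0.1, -0.9]
grip_width: 0.187
```

```bash
python3 go.py B 608 -74.9 70;  python3 - <<'E'
from h import *
s=snapshot("side");zoom(s,(356,195),40,"pics/e2.png",7)
E
```

```text
t 45.2 at [616.21  67.52  32.23] grip 0.18740531478000433 F [-0.58 -0.05 -0.93] q7 16.354140908346732
shift [-142.4    -8.29  -37.83] rot [-0.06 -0.03  0.02]
```

View pics/e2.png

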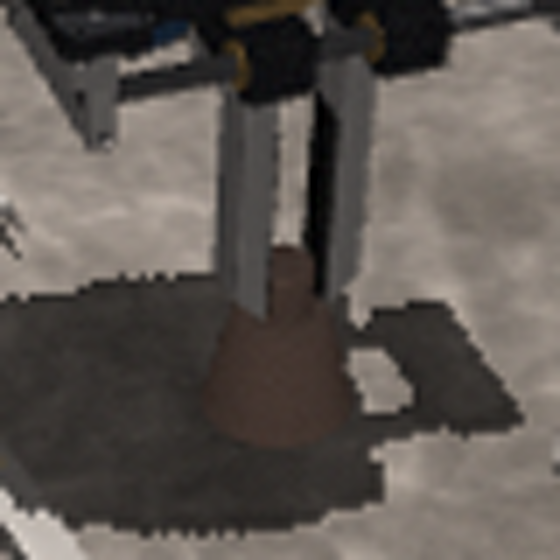

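Call:
{"api": "carry_out", "payload": {
  "plan": [
    [0, 0, -6, 0, 0, 0, 0.95],
    [0, 0, -16, 0, 0, 0, 0.95],
    [-3, 0, -26, 0, 0, 0, 0.95],
    [-12, -1, -34, 0, 0, 0, 0.95],
    [-28, -2, -38, 0, 0, 0, 0.95],
    [-48, -3, -38, 0, 0, 0, 0.95],
    [-70, -4, -38, 0, 0, 0, 0.95],
    [-92, -5, -38, 0, 0, 0, 0.95],
    [-112, -6.5, -38, 0, 0, 0, 0.95],
    [-128, -7.5, -38, 0, 0, 0, 0.95],
    [-138, -8, -38, 0, 0, 0, 0.95],
    [-142.4, -8.3, -38, 0, 0, 0, 0.95]
  ]
}}

```text
time_s: 46.45
tool_pos: [607.8, -76.2, 70.2]
eef_rot: [[0.001, 1.0, -0.001], [1.0, -0.001, 0.0], [0.0, -0.001, -1.0]]
ft_force: [-1.1, -0.1, -2.0]
grip_width: 0.188
```

Call:
{"api": "carry_out", "payload": {
  "plan": [
    [0, 0, 0, 0, 0, 0, 0.95],
    [0, 0, 0, 0, 0, 0, 0.95]
  ]
}}

```text
time_s: 46.65
tool_pos: [607.9, -75.6, 70.2]
eef_rot: [[0.0, 1.0, -0.001], [1.0, -0.0, 0.001], [0.001, -0.001, -1.0]]
ft_force: [0.0, 1.1, -2.4]
grip_width: 0.19
```

```bash
python3 go.py B 608 -74.9 70;  python3 - <<'E'
from h import *
s=snapshot("side");zoom(s,(379,235),40,"pics/e3.png",7)
E
```

```text
t 46.65 at [607.88 -75.61  70.15] grip 0.18999092346388094 F [ 0.02  1.06 -2.4 ] q7 28.14219327746797
shift [0.71 0.12 0.15] rot [-0.06 -0.03 -0.02]
```

View pics/e3.png

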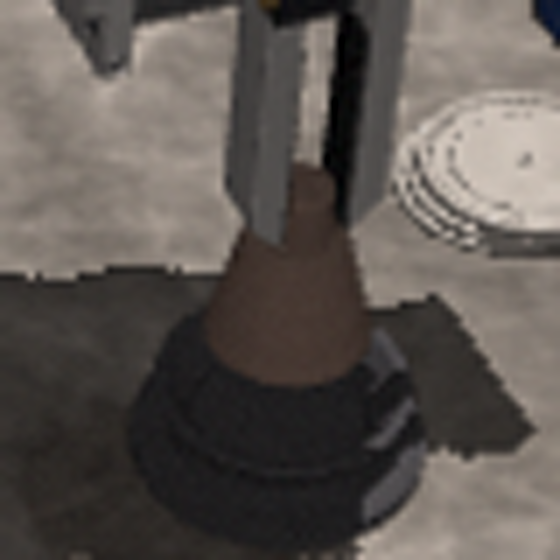

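Call:
{"api": "carry_out", "payload": {
  "plan": [
    [0.5, 0, 4, 0, 0, 0, 0.95],
    [0.7, 0, 10, 0, 0, 0, 0.95],
    [0.7, 0, 17, 0, 0, 0, 0.95],
    [0.7, 0, 24, 0, 0, 0, 0.95],
    [0.7, 0, 29, 0, 0, 0, 0.95],
    [0.7, 0, 32, 0, 0, 0, 0.95],
    [0.7, 0, 34, 0, 0, 0, 0.95],
    [0.7, 0, 34, 0, 0, 0, 0.95]
  ]
}}

```text
time_s: 47.5
tool_pos: [607.8, -74.7, 36.0]
eef_rot: [[0.0, 1.0, -0.001], [1.0, -0.0, 0.001], [0.001, -0.001, -1.0]]
ft_force: [1.1, 0.6, -1.7]
grip_width: 0.185
```

Call:
{"api": "carry_out", "payload": {
  "plan": [
    [0, 0, 1, 0, 0, 0, 0.95],
    [0, 0, 2, 0, 0, 0, 0.95],
    [0, 0, 3, 0, 0, 0, 0.95],
    [0, 0, 3, 0, 0, 0, 0.95]
  ]
}}

```text
time_s: 47.9
tool_pos: [607.7, -74.7, 32.9]
eef_rot: [[0.0, 1.0, -0.001], [1.0, -0.0, 0.001], [0.001, -0.001, -1.0]]
ft_force: [0.0, -0.2, -1.3]
grip_width: 0.188
```

Call:
{"api": "carry_out", "payload": {
  "plan": [
    [0, 0, 1, 0, 0, 0, 0.95],
    [0, 0, 2, 0, 0, 0, 0.95],
    [0, 0, 2.7, 0, 0, 0, 0.95],
    [0, 0, 2.7, 0, 0, 0, 0.95]
  ]
}}

```text
time_s: 48.3
tool_pos: [607.8, -74.7, 30.2]
eef_rot: [[0.0, 1.0, -0.001], [1.0, -0.0, 0.001], [0.001, -0.001, -1.0]]
ft_force: [0.3, -1.0, -0.2]
grip_width: 0.189
```

Run:
```python
from h import *
s=snapshot("side");zoom(s,(379,235),40,"pics/e4.png",7)
```

```text
(no output)
```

View pics/e4.png

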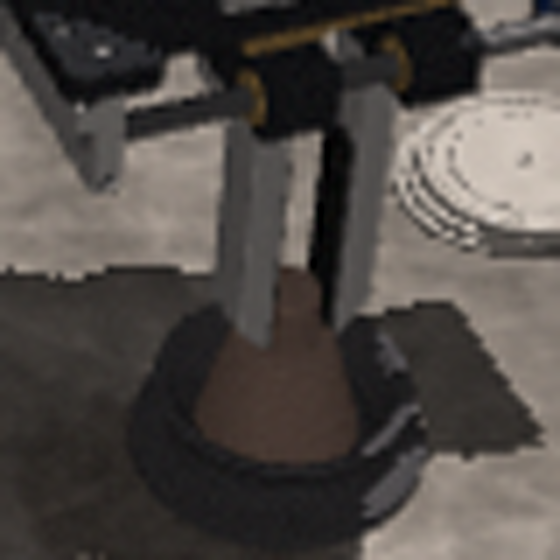

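Call:
{"api": "carry_out", "payload": {
  "plan": [
    [0, 0, 0.8, 0, 0, 0, 0.95],
    [0, 0, 0.8, 0, 0, 0, 0.95]
  ]
}}

```text
time_s: 48.55
tool_pos: [608.3, -74.8, 29.9]
eef_rot: [[0.0, 1.0, -0.0], [1.0, -0.0, 0.001], [0.001, -0.0, -1.0]]
ft_force: [-0.3, 1.1, 5.7]
grip_width: 0.185
```

Call:
{"api": "carry_out", "payload": {
  "plan": [
    [0, 0, 0, 0, 0, 0, 0.7],
    [0, 0, 0, 0, 0, 0, 0.6],
    [0, 0, 0, 0, 0, 0, 0.5],
    [0, 0, 0, 0, 0, 0, 0.5],
    [0, 0, -10, 0, 0, 0, 0.5],
    [0, 0, -30, 0, 0, 0, 0.5],
    [0, 0, -60, 0, 0, 0, 0.5],
    [0, 0, -90, 0, 0, 0, 0.5],
    [0, 0, -110, 0, 0, 0, 0.5],
    [0, 0, -120, 0, 0, 0, 0.5]
  ]
}}

```text
time_s: 49.55
tool_pos: [609.0, -75.1, 152.3]
eef_rot: [[0.0, 1.0, 0.002], [1.0, -0.0, 0.001], [0.001, 0.002, -1.0]]
ft_force: [-0.1, -0.7, -0.5]
grip_width: 0.499
```

Call:
{"api": "carry_out", "payload": {
  "plan": [
    [10, -10, 0, 0, 0, 0, 0.5],
    [40, -40, 0, 0, 0, 0, 0.5],
    [80, -65, 0, 0, 0, 0, 0.5],
    [120, -85, 0, 0, 0, 0, 0.5],
    [160, -105, 0, 0, 0, 0, 0.5],
    [200, -120, 0, 0, 0, 0, 0.5],
    [240, -135, 0, 0, 0, 0, 0.5],
    [280, -145, 0, 0, 0, 0, 0.5],
    [310, -150, 0, 0, 0, 0, 0.5],
    [330, -150, 0, 0, 0, 0, 0.5],
    [340, -150, 0, 0, 0, 0, 0.5]
  ]
}}

```text
time_s: 50.65
tool_pos: [459.0, 266.3, 152.1]
eef_rot: [[-0.001, 1.0, 0.002], [1.0, 0.001, 0.0], [0.0, 0.002, -1.0]]
ft_force: [0.5, 1.3, -0.0]
grip_width: 0.499
```

Run:
```python
from h import *
t=snapshot("top");s=snapshot("side")
a=lambda d,c,w:cv2.resize(d["img"][c[1]-w:c[1]+w,c[0]-w:c[0]+w,::-1],(266,266),interpolation=cv2.INTER_CUBIC)
z=np.zeros((266,266,3),np.uint8)
cv2.imwrite("pics/f1.png",np.vstack([np.hstack([a(t,(455,192),24),a(t,(442,266),26),a(t,(371,194),24)]),np.hstack([z,a(s,(329,335),33),a(s,(379,245),28)])]))
```

```text
(no output)
```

View pics/f1.png

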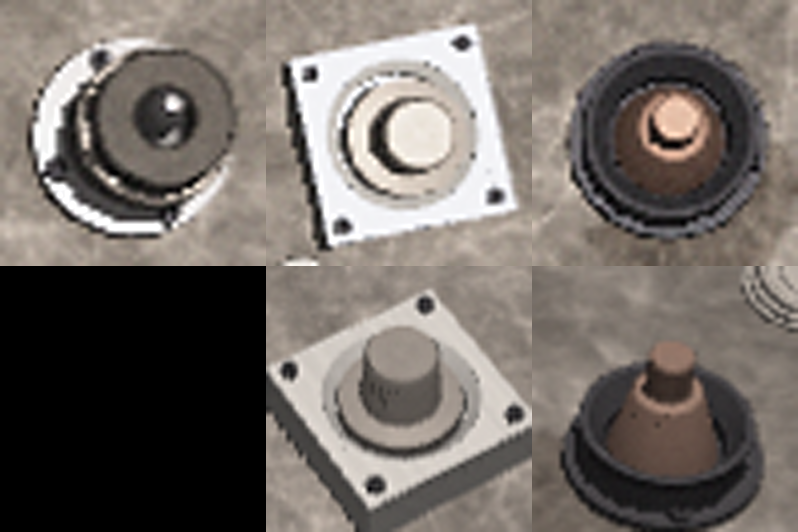

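Run:
```python
from h import *
np.set_printoptions(precision=1,suppress=True)
t=snapshot("top");s=snapshot("side")
for n,d,p,z in [("plug t",t,(445.4,265.9),58),("plug s",s,(329.7,323.1),58),("cone t",t,(373.2,190.3),64),("cone s",s,(380.4,235.7),64),("small bore t",t,(460.7,188.8),66),("small outer t",t,(431+(97+237)/2/5.54,168+(48+190)/2/5.54),66)]: print(n,onz(d,p,z)[0])
```

```text
plug t [ 432.7 -243.7   58. ]
plug s [ 435.1 -243.5   58. ]
cone t [608.5 -76.   64. ]
cone s [608.6 -74.4  64. ]
small bore t [ 612.5 -279.8   66. ]
small outer t [ 610.9 -280.8   66. ]
```

```bash
python3 -c "
from workcell import ctrl
print(ctrl.close_job(), ctrl.state()['time_s'])"
```

```text
the job is handed in; nothing more can be done
the job is handed in; nothing more can be done
```

All four tools are back in their nests, and I handed the job in at about 51 s. The large ring went on the post, the small ring on top of it, the plug into the square nest and the cone into the round cup. Each was lowered until it touched its seat, then released.

**Seating:** Each tool touched down at the height predicted for its seat, to within about 0.3 mm. The light downward press before each release read about 6–17 N.

**Final pictures, against the measured holder axes:**

| Tool | Offset from axis | Views |
|---|---|---|
| Plug | 1–2 mm | both |
| Cone | about 1 mm, upright | both |
| Small ring | about 3–5 mm | top only |
| Large ring | about 2 mm, measured before the small ring covered it | top only |

**Things that disagreed:**
- **Fingertip height:** The fingertips were about 24 mm above the reported tool point, where the description put them 14 mm ahead (below) of it. The first close therefore passed above the large ring without touching it. I re-measured the tip height in the side picture and used that for every grasp.
- **Small ring position:** The 3–5 mm reading is more than I expected, because the ring was released at (614.5, -277.5), about 1 mm from the axis. It was read from coarse outlines and the press hides the post from the side camera, so I could not check it in a second view. It is still inside the 8 mm limit.
- **Cone tilt:** The cone looked slightly tilted while held, but it stood upright in the cup after release.

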